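# Set up the knob-sorting station by the crate

## Task

Get the crate ready for sorting drawer knobs: first swivel and tilt the work lamp so that its beam points at the middle of the crate, and only then pour all the knobs out of the red tin into the crate and stand the empty tin upright back on the bench. Also hang every sorting cup by its own hook, upright, over the rim of the crate's long side nearest the robot, cup on the outside, and leave it hanging there. Leave the drink can, the tape measure and the sanding block where they are.

Things in the scene. Friction and masses are not known exactly. Their poses are not given: they have to be found in the camera images.
- crate: Olive-green open wooden crate, fixed to the bench, outside 160 (its x) x 250 (its y) x 90 mm high, walls and floor 10 mm thick. Origin: centre of its underside, on the bench. Its z is up; its -x side is the long side that faces the robot (the near side).
- crate_mid (a point): The middle of the crate: 50 mm above the bench on its centre line, axes as the crate's. The point to aim the lamp at.
- lamp_swivel (a joint): Swivel angle (rad, range -1.6 to 1.6) of the lamp's yoke on its fixed black base (disc of 120 mm diameter): turns about the vertical axis through the lamp's middle, positive anticlockwise seen from above. Stiff (0.15 N m): stays where it is left.
- lamp_tilt (a joint): Tilt angle (rad, range -0.8 to 0.9) of the lamp's head in the yoke, about the head's y axis: 0 is the beam level, positive is beam downwards, negative upwards. Stiff (0.3 N m): stays where it is left. Starts tilted upwards.
- lamp_beam (a point): Middle of the lamp's yellow head (45 x 140 x 110 mm), 190 mm above the bench, where swivel and tilt axes cross. Axes turn with the head: the beam leaves along +x (white lens; fins behind), y is the tilt axis (level, to the left of the beam), z is up through the handle. The yoke's two arms stand 75 to 85 mm either side along y, up to 212 mm above the bench.
- lamp_grip (a point): Middle of the lamp head's black carrying handle: a round bar of 12 mm diameter, 110 mm long between its legs, along the head's y axis, 98 mm from point lamp_beam along the head's z (37 mm clear between bar and head). Axes as the head's. Held here from above, the head can be swivelled and tilted; the round bar may turn between the fingers.
- tin: Red open tin, round: 64 mm diameter at its foot, 84 mm at its rim, 100 mm high, wall 3 mm, 0.14 to 0.24 kg, starts standing upright on the bench with the knobs in it. Origin: centre of its underside, z up its axis. A black D-shaped handle stands out to its -x side.
- tin_grip (a point): Middle of the tin handle's upright bar: 18 mm (tin x) x 14 mm thick (tin y) x 66 mm high, 78 mm from the tin's axis to its -x, 55 mm above its underside; 28 mm or more clear between bar and tin. Axes as the tin's: pinch it across y.
- tin_rim (a point): Centre of the tin's open mouth, 100 mm above its underside; axes as the tin's.
- cup_orange: Orange hang-on sorting cup (may be absent): open box 56 (its x) x 50 (its y) x 62 mm high, walls 4 mm, 0.06-0.13 kg, starts upright on the bench. Origin: centre of the box's underside, z up. On top of its +x wall a flat hook, 40 mm wide: bridge 20 mm out (its underside at z = 58 mm, 16 mm free gap), then a lip down to z = 34 mm. Hung, it leans outwards 0.1 rad, origin about 29 mm up.
- cup_orange_hook (a point): Tip (lower edge, middle) of the orange cup's hook lip, 46 mm from the cup's origin along its x and 34 mm up; axes as the cup's.
- cup_blue: Blue hang-on sorting cup (may be absent): open box 56 (its x) x 50 (its y) x 62 mm high, walls 4 mm, 0.06-0.13 kg, starts upright on the bench. Origin: centre of the box's underside, z up. On top of its +x wall a flat hook, 40 mm wide: bridge 20 mm out (its underside at z = 58 mm, 16 mm free gap), then a lip down to z = 34 mm. Hung, it leans outwards 0.1 rad, origin about 29 mm up.
- cup_blue_hook (a point): Tip (lower edge, middle) of the blue cup's hook lip, 46 mm from the cup's origin along its x and 34 mm up; axes as the cup's.
- cup_white: White hang-on sorting cup (may be absent): open box 56 (its x) x 50 (its y) x 62 mm high, walls 4 mm, 0.06-0.13 kg, starts upright on the bench. Origin: centre of the box's underside, z up. On top of its +x wall a flat hook, 40 mm wide: bridge 20 mm out (its underside at z = 58 mm, 16 mm free gap), then a lip down to z = 34 mm. Hung, it leans outwards 0.1 rad, origin about 29 mm up.
- cup_white_hook (a point): Tip (lower edge, middle) of the white cup's hook lip, 46 mm from the cup's origin along its x and 34 mm up; axes as the cup's.
- knob0: Round wooden drawer knob, a 26 mm ball that rolls, with a flush foot, 14 g. Origin: centre of the ball. Starts in the tin.
- knob1: Round wooden drawer knob, a 26 mm ball that rolls, with a flush foot, 14 g. Origin: centre of the ball. Starts in the tin.
- knob2: Round wooden drawer knob, a 26 mm ball that rolls, with a flush foot, 14 g. Origin: centre of the ball. Starts in the tin.
- knob3: Round wooden drawer knob (may be absent), a 26 mm ball that rolls, with a flush foot, 14 g. Origin: centre of the ball. Starts in the tin.
- knob4: Round wooden drawer knob (may be absent), a 26 mm ball that rolls, with a flush foot, 14 g. Origin: centre of the ball. Starts in the tin.
- knob5: Round wooden drawer knob (may be absent), a 26 mm ball that rolls, with a flush foot, 14 g. Origin: centre of the ball. Starts in the tin.
- drink_can: Bystander: green drink can, 66 mm diameter, 120 mm high, standing; origin at the centre of its underside.
- tape_measure: Bystander: yellow tape measure, 70 x 45 x 68 mm high; origin at the centre of its underside.
- sanding_block: Bystander: cork sanding block, 110 (its x) x 60 x 42 mm high; origin at the centre of its underside.
There are look-alikes about, which are no part of the job. What is shaped like the tin but blue or yellow is not meant.

How it is judged:
By the outcome, as a careful person would: the job done as asked, in the order asked, and still so for the second after the job is handed in, with the robot touching nothing.
Of cup_orange, cup_blue, cup_white only 2 to 3 are there at a start; the rules pass over those that are not, and their reading is None.
Of knob3, knob4, knob5 only 1 to 3 are there at a start; the rules pass over those that are not, and their reading is None.
At some moment in a run one of cup_orange, cup_blue, cup_white may be knocked a few centimetres aside while the robot is not near it.
It also fails if it takes over 208 s, if anything falls off the work surface, if the arm or the gripper's body presses on something with over 40 N, if the wrist force passes 120 N, or if a joint passes its speed limit or range.

## Robot

A 7-joint arm with a two-finger parallel gripper is mounted at the origin on the work surface. World frame = base frame: x ahead of the robot, y to its left, z up, the work surface at z = 0. Lengths are in m, angles in rad, forces in N, time in s.
With the tool pointing down it reaches from about 0.425 to 0.875 m from the base axis. Payload 8.4 kg.
Tool frame: the origin (TCP) lies on the centre line of the jaws, within the pads' length; the fingertips stand 17 mm ahead of it and the grasp point (between the pads) lies 2 mm behind it (ctrl.tip_extent is the distance from the TCP to the fingertips, in m); z points along the fingers, y is the direction in which the jaws open and shut (so a half turn about z gives the same grasp; the last joint's range is limited). The gripper opens to 85 mm and grips with 20 to 120 N. Pads are 22 mm wide; open, the fingers measure 114 mm over their backs; the gripper's body (76 mm by 85 mm) begins 54 mm behind the grasp point. The pads swing forward as they close: fully open they stand 13 mm farther back than shut.
Start: joints at [-1.232, 0.333, 0.04, 1.465, -0.013, 1.343, -0.059], TCP at [0.276, 0.589, 0.248] pointing down, gripper open.
Joint ranges: [-2.58, 2.58], [-0.38, 2.09], [-1.3, 1.39], [0.25, 2.4], [-1.5, 4.64], [0.08, 2.09], [-2.65, 2.65]. Speed limits (rad/s): [2.22, 2.22, 2.79, 2.79, 3.14, 3.14, 3.14].

## Interface

Orientations are given as a unit quaternion [w, x, y, z].
In Python, from bench import ctrl gives the robot as it stands. The module is installed in compiled form; this text tells all that it offers.
- The arm moves only by the tool drive_tool, never from a script. Its argument "motion" is a list of rows, each an object of numbers: "dx", "dy", "dz": the shift along the tool's x, y, z each as a share of 0.5 m, from -1 to 1; "rx", "ry", "rz": the turn, a rotation vector about the tool's x, y, z each as a share of pi rad, from -1 to 1. A call has exactly 10 rows; each row is the pose to reach, as a shift and turn from the pose commanded when the call began, along the tool's axes at that moment, turning the shorter way round; what a row does not reach only later rows make up. A row lasts 1/10 s, in which the tool goes at most 50 mm and 8.59 degrees, less where a joint would pass 70% of its speed; a pose out of reach is approached as far as the arm can. A call with a number of a shift or a turn outside -1 to 1 is refused whole. A call with a gripper value outside its range is refused whole. "jaw" is the closure, from 0 (fully open) to 1 (shut), set as the call begins (left out, the last holds). The fingers move at their own pace and stop on an object; the grip force is fixed at half the most. Time passes only in rows, so rows that repeat a pose let the fingers close, or fill a call up. It gives the time, the measured TCP pose, the force and the opening at its end, in the units of the state.
- ctrl.get_obs(): the state, without advancing time (a new reading comes with each control period).
- ctrl.grab_frame(name): name is "scene" or "side" or "wrist"; returns the picture (480x640x3 uint8, red, green, blue); there is no depth.
- ctrl.camera_model(name): a dict with "mtx" (3x3 intrinsics, pixels), "k1" (the pictures are not rectified: a ray, as slopes to the right and down, at radius r is drawn at 1 + k1 r^2 times it, then the intrinsics apply), "eye" and "orientation" of the camera in the world; the wrist camera has in their place "T_tool_cam" (4x4, takes a point from camera to tool coordinates, whose origin is the TCP and whose axes are the flange's). Camera axes: x right, y up, looking along -z (the intrinsics and any distortion apply to the point x, -y, -z); pixel columns grow to the right and rows downward; lengths in m; the calibration is good to about 2 mm. A picture is of the moment at which its call begins: read the wrist's pose just before it. camera_model takes no time and is no camera call.
- ctrl.close_job(): hands the job in, once; it reports no verdict.
The state is a dict: "t": time; "qpos": joint angles; "joint_velocities": joint speeds; "joint_efforts": joint torques, N m; "position": TCP position; "ee_rot": TCP orientation; "wrist_force": force on the tool from outside, world axes, zero at the start; "ft_torque": the same for the moment, N m; "width": opening from 0.0 (shut) to 1.0 (fully open).
Only numpy, scipy, OpenCV 4.12 (cv2) and the standard library are available. Lean on these libraries where they do the work, as an engineer would, in place of code of your own. Each camera call takes 0.05 s, during which the arm holds its last target. There are 200 camera calls.

## Working session

There is one attempt and no reset: what is moved stays moved. The work goes in short steps, Python scripts to look and compute and a tool call to move; the robot and the scene stay as the last step left them, time stands still between calls to the robot, and variables do not carry over. Pictures are saved under pics/ and viewed, about 12 in all and at most 16, crops included, and the job is handed in when it is done.

Besides the shell and the picture viewer there is one more tool, called after "Emit:" as name([rows], argument=value, ...), one row to a line, values as JSON. drive_tool: Moves the arm, as the interface text tells. Its arguments: {"type":"object","properties":{"motion":{"type":"array","items":{"type":"object","properties":{"dx":{"type":"number","minimum":-1,"maximum":1},"dy":{"type":"number","minimum":-1,"maximum":1},"dz":{"type":"number","minimum":-1,"maximum":1},"rx":{"type":"number","minimum":-1,"maximum":1},"ry":{"type":"number","minimum":-1,"maximum":1},"rz":{"type":"number","minimum":-1,"maximum":1}}}},"jaw":{"type":"number"}},"required":["motion"]}

```bash
mkdir -p pics; ls; cat > h.py <<'E'
import numpy as np, cv2
from scipy.spatial.transform import Rotation as R
from bench import ctrl
def q2R(q): return R.from_quat([q[1],q[2],q[3],q[0]])
def grab(name,fn):
    o=ctrl.get_obs(); im=ctrl.grab_frame(name)
    cv2.imwrite('pics/'+fn,im[...,::-1]); 
    np.savez('pics/'+fn+'.npz',p=o['position'],q=o['ee_rot'],name=name)
    return im
def cam(name,p=None,q=None):
    m=ctrl.camera_model(name); K=np.array(m['mtx']);k1=m['k1']
    if name=='wrist':
        T=np.array(m['T_tool_cam']);Rt=q2R(q).as_matrix()
        return K,k1,Rt@T[:3,:3],np.array(p)+Rt@T[:3,3]
    return K,k1,q2R(m['orientation']).as_matrix(),np.array(m['eye'])
def fcam(fn):
    d=np.load('pics/'+fn+'.npz'); return cam(str(d['name']),d['p'],d['q'])
def ray(c,u,v):
    K,k1,Rc,e=c
    x=cv2.undistortPoints(np.array([[[u,v]]],float),K,np.array([k1,0,0,0.]))[0,0]
    # model is x*(1+k1 r^2)
    d=Rc@np.array([x[0],-x[1],-1.]); return e,d/np.linalg.norm(d)
def plane(c,u,v,z):
    e,d=ray(c,u,v); return e+d*(z-e[2])/d[2]
def tri(c1,p1,c2,p2):
    e1,d1=ray(c1,*p1);e2,d2=ray(c2,*p2)
    s=np.linalg.lstsq(np.stack([d1,-d2],1),e2-e1,rcond=None)[0]
    a=e1+d1*s[0];b=e2+d2*s[1]; return (a+b)/2,np.linalg.norm(a-b)
def proj(c,P):
    K,k1,Rc,e=c; x=Rc.T@(np.array(P)-e); x=np.array([x[0]/-x[2],-x[1]/-x[2]])
    x=x*(1+k1*(x@x)); return (K@np.array([x[0],x[1],1]))[:2]
def mv(P,Rt=None):
    """shares to go from the measured pose to TCP P (and Rotation Rt)"""
    o=ctrl.get_obs(); R0=q2R(o['ee_rot']); d=R0.inv().apply(np.array(P)-o['position'])/.5
    r=(R0.inv()*Rt).as_rotvec()/np.pi if Rt is not None else np.zeros(3)
    return np.round(d,4),np.round(r,4)
def down(yaw):
    "tool down, tool x axis at yaw in world"
    return R.from_euler('z',yaw)*R.from_euler('x',np.pi)
E
python3 - <<'E'
from h import *
np.set_printoptions(precision=3,suppress=True)
grab('scene','s0.png');grab('side','d0.png');grab('wrist','w0.png')
o=ctrl.get_obs();print(o, ctrl.tip_extent)
for n in('scene','side','wrist'):print(ctrl.camera_model(n))
print(q2R(o['ee_rot']).as_matrix())
E
```

```text
pics
{'t': 0.15, 'qpos': array([-1.232,  0.334,  0.04 ,  1.466, -0.013,  1.343, -0.059]), 'joint_velocities': array([-0.001, -0.   , -0.001, -0.002, -0.001,  0.001, -0.001]), 'joint_efforts': array([  0.001, -65.904,   1.366, -40.587,   0.017,   0.01 ,  -0.   ]), 'position': array([0.275, 0.588, 0.248]), 'ee_rot': array([-0.   ,  0.217,  0.976, -0.001]), 'wrist_force': array([ 0.099, -0.661,  0.435]), 'ft_torque': array([ 0.012, -0.038,  0.024]), 'width': 1.0001232741230086} 0.017
{'mtx': array([[507.495,   0.   , 323.1  ],
       [  0.   , 507.495, 239.249],
       [  0.   ,   0.   ,   1.   ]]), 'k1': -0.05126234917672212, 'eye': array([1.048, 0.418, 1.17 ]), 'orientation': array([0.41 , 0.124, 0.248, 0.869])}
{'mtx': array([[460.359,   0.   , 316.784],
       [  0.   , 460.359, 239.813],
       [  0.   ,   0.   ,   1.   ]]), 'k1': -0.006171313110684194, 'eye': array([ 0.116, -0.501,  0.892]), 'orientation': array([ 0.871,  0.354, -0.126, -0.317])}
{'mtx': array([[387.986,   0.   , 318.079],
       [  0.   , 387.986, 241.242],
       [  0.   ,   0.   ,   1.   ]]), 'k1': -0.04914206432624491, 'T_tool_cam': array([[-0.001,  0.963,  0.27 ,  0.069],
       [ 1.   ,  0.001, -0.   , -0.   ],
       [-0.   ,  0.27 , -0.963, -0.124],
       [ 0.   ,  0.   ,  0.   ,  1.   ]])}
[[-0.906  0.424 -0.   ]
 [ 0.424  0.906 -0.001]
 [-0.    -0.001 -1.   ]]
```

View pics/s0.png

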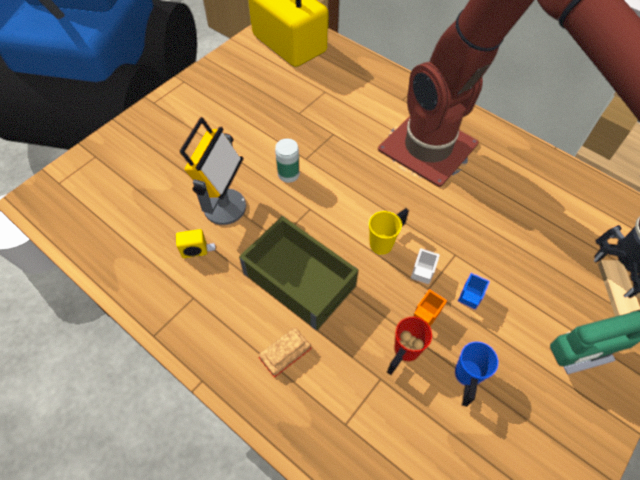

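View pics/d0.png

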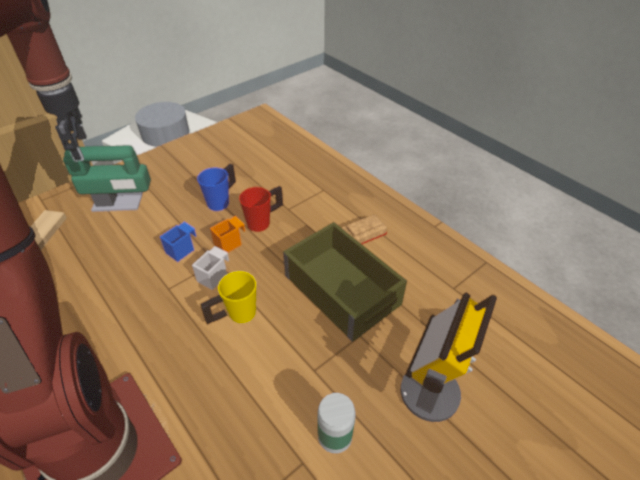

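Candidates in the scene view are:
- **Tin:** red at (412,338) is the one meant. The blue (476,365) and yellow (385,232) ones are look-alikes.
- **Cups:** white (426,265), blue (474,290) and orange (430,305), so all three are present.
- **Lamp and crate:** lamp at (215,170), crate at (300,270).
- **Bystanders:** can (288,160), tape measure (192,243), sanding block (286,352).

Next I'll view enlarged crops of both views.

```bash
python3 - <<'E'
import cv2
a=cv2.imread('pics/s0.png')[105:405,170:520]; b=cv2.imread('pics/d0.png')[150:450,160:510]
cv2.imwrite('pics/s0c.png',cv2.resize(a,None,fx=2,fy=2,interpolation=cv2.INTER_CUBIC))
cv2.imwrite('pics/d0c.png',cv2.resize(b,None,fx=2,fy=2,interpolation=cv2.INTER_CUBIC))
E
```

```text
(no output)
```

View pics/s0c.png

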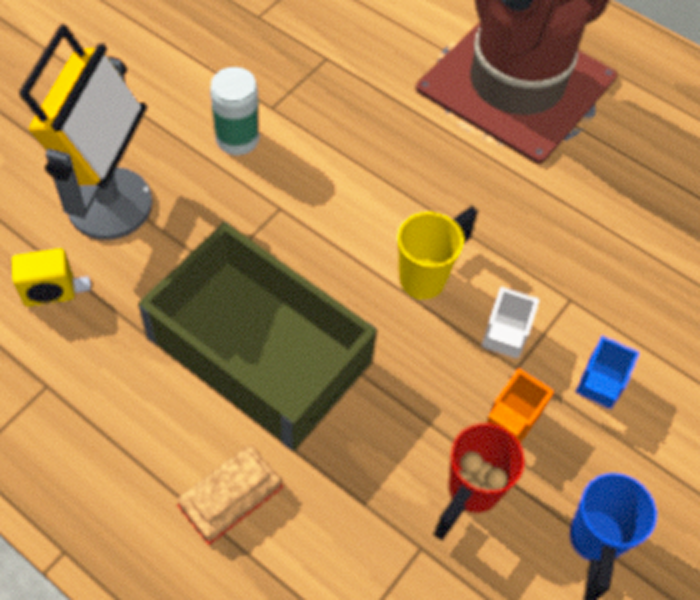

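View pics/d0c.png

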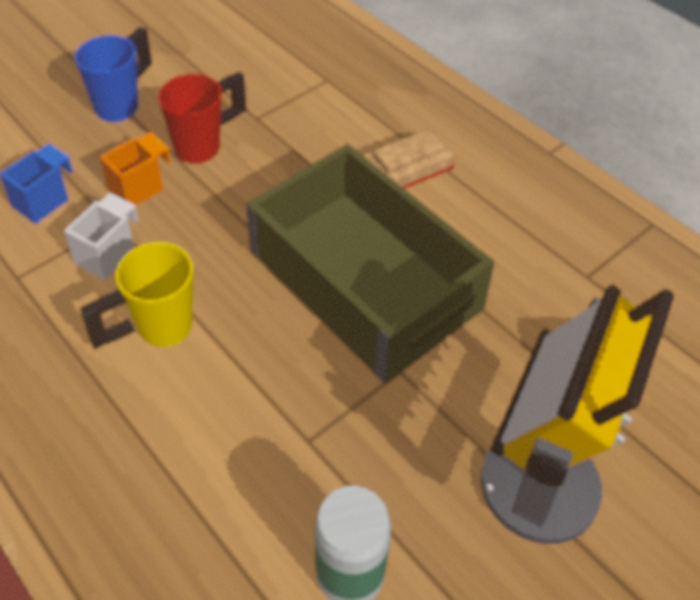

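```bash
cat > t.py <<'E'
from h import *
np.set_printoptions(precision=3,suppress=True)
cs,cd=fcam('s0.png'),fcam('d0.png')
def T(n,a,b):
    P,e=tri(cs,(a[0]/2+170,a[1]/2+105),cd,(b[0]/2+160,b[1]/2+150)); print(n,P,'gap %.3f'%e); return P
A=T('A',(224,226),(382,330));B=T('B',(375,333),(250,208));C=T('C',(290,415),(348,150));D=T('D',(142,303),(490,265))
m=(A+B+C+D)/4;print('crate',m,'yaw',np.arctan2(*( (B-A)[[1,0]]))-np.pi/2, np.linalg.norm(A-B),np.linalg.norm(B-C))
T('bar1',(24,93),(668,293));T('bar2',(65,28),(637,400))
T('bar1x',(24,93),(637,400));T('bar2x',(65,28),(668,293))
T('lampbase?',(110,205),(541,488))
T('tin rim',(486,460),(192,95)); T('tin handle top',(463,492),(238,78)); T('tinhandle mid',(447,523),(240,95))
T('orange',(521,390),(133,158));T('blue',(610,357),(36,170));T('white',(514,308),(100,222))
T('ytin',(430,240),(155,272));T('btin',(617,508),(107,58));T('can',(234,84),(353,510))
for n,p in dict(lampbase=(110,205)).items(): print(n,plane(cs,p[0]/2+170,p[1]/2+105,0.02))
E
python3 t.py
```

```text
A [ 0.529 -0.121  0.091] gap 0.009
B [0.529 0.117 0.081] gap 0.002
C [0.68  0.109 0.089] gap 0.001
D [ 0.681 -0.129  0.085] gap 0.000
crate [ 0.605 -0.006  0.087] yaw 0.0005071359297674771 0.2383838078146168 0.15113957193992356
bar1 [ 0.633 -0.334  0.282] gap 0.002
bar2 [ 0.53  -0.376  0.281] gap 0.005
bar1x [ 0.592 -0.375  0.213] gap 0.033
bar2x [ 0.57  -0.339  0.34 ] gap 0.034
lampbase? [ 0.565 -0.32  -0.001] gap 0.001
tin rim [0.586 0.316 0.096] gap 0.001
tin handle top [0.644 0.31  0.101] gap 0.023
tinhandle mid [0.66  0.318 0.054] gap 0.006
orange [0.474 0.295 0.067] gap 0.004
blue [0.367 0.355 0.068] gap 0.006
white [0.384 0.226 0.068] gap 0.005
ytin [0.384 0.095 0.098] gap 0.000
btin [0.541 0.459 0.095] gap 0.002
can [ 0.363 -0.255  0.125] gap 0.000
lampbase [ 0.573 -0.306  0.02 ]
```

```bash
python3 - <<'E'
from h import *
print(mv([.43,.13,.43],down(1.55)))
E
```

```text
(array([-0.6687, -0.6997, -0.3638]), array([-3.000e-04,  3.000e-04,  3.672e-01]))
```

Emit:
drive_tool([
  {"dx": -0.1,"dy": -0.07,"dz": -0.1,"rz": 0.04},
  {"dx": -0.67,"dy": -0.7,"dz": -0.36,"rz": 0.367},
  {"dx": -0.67,"dy": -0.7,"dz": -0.36,"rz": 0.367},
  {"dx": -0.67,"dy": -0.7,"dz": -0.36,"rz": 0.367},
  {"dx": -0.67,"dy": -0.7,"dz": -0.36,"rz": 0.367},
  {"dx": -0.67,"dy": -0.7,"dz": -0.36,"rz": 0.367},
  {"dx": -0.67,"dy": -0.7,"dz": -0.36,"rz": 0.367},
  {"dx": -0.67,"dy": -0.7,"dz": -0.36,"rz": 0.367},
  {"dx": -0.67,"dy": -0.7,"dz": -0.36,"rz": 0.367},
  {"dx": -0.67,"dy": -0.7,"dz": -0.36,"rz": 0.367},
])

```text
validation failed for argument at $.mo...
```

```bash
python3 - <<'E'
from h import *
o=ctrl.get_obs();print(o['position'],o['qpos'].round(2))
print(mv([.56,-.35,.44],down(.39)))
E
```

```text
[0.27545492 0.58836866 0.2476426 ] [-1.23  0.33  0.04  1.47 -0.01  1.34 -0.06]
(array([-1.3112, -1.4589, -0.3827]), array([-2.000e-04,  5.000e-04,  7.365e-01]))
```

Emit:
drive_tool([
  {"dx": -0.1,"dy": -0.07,"dz": -0.1,"rx": 0,"ry": 0,"rz": 0.04},
  {"dx": -0.67,"dy": -0.7,"dz": -0.36,"rx": 0,"ry": 0,"rz": 0.367},
  {"dx": -0.67,"dy": -0.7,"dz": -0.36,"rx": 0,"ry": 0,"rz": 0.367},
  {"dx": -0.67,"dy": -0.7,"dz": -0.36,"rx": 0,"ry": 0,"rz": 0.367},
  {"dx": -0.67,"dy": -0.7,"dz": -0.36,"rx": 0,"ry": 0,"rz": 0.367},
  {"dx": -0.67,"dy": -0.7,"dz": -0.36,"rx": 0,"ry": 0,"rz": 0.367},
  {"dx": -0.67,"dy": -0.7,"dz": -0.36,"rx": 0,"ry": 0,"rz": 0.367},
  {"dx": -0.67,"dy": -0.7,"dz": -0.36,"rx": 0,"ry": 0,"rz": 0.367},
  {"dx": -0.67,"dy": -0.7,"dz": -0.36,"rx": 0,"ry": 0,"rz": 0.367},
  {"dx": -0.67,"dy": -0.7,"dz": -0.36,"rx": 0,"ry": 0,"rz": 0.367},
], jaw=0)

```text
t: 1.15
position: [0.4247, 0.1461, 0.4225]
ee_rot: [-0.0, 0.714, 0.7, 0.0]
wrist_force: [1.3, 0.8, 0.5]
width: 0.999
```

```bash
python3 - <<'E'
from h import *
o=ctrl.get_obs();print(o['t'],o['position'],o['qpos'].round(2))
print(mv([.56,-.35,.44],down(.39)))
E
```

```text
1.15 [0.42473389 0.14612374 0.42245907] [-0.91 -0.15  0.42  1.63  0.06  1.65 -0.51]
(array([-0.9865,  0.2907, -0.0355]), array([-1.000e-04, -1.000e-04,  3.694e-01]))
```

Emit:
drive_tool([
  {"dx": -0.985,"dy": 0.29,"dz": -0.035,"rx": 0,"ry": 0,"rz": 0.37},
  {"dx": -0.985,"dy": 0.29,"dz": -0.035,"rx": 0,"ry": 0,"rz": 0.37},
  {"dx": -0.985,"dy": 0.29,"dz": -0.035,"rx": 0,"ry": 0,"rz": 0.37},
  {"dx": -0.985,"dy": 0.29,"dz": -0.035,"rx": 0,"ry": 0,"rz": 0.37},
  {"dx": -0.985,"dy": 0.29,"dz": -0.035,"rx": 0,"ry": 0,"rz": 0.37},
  {"dx": -0.985,"dy": 0.29,"dz": -0.035,"rx": 0,"ry": 0,"rz": 0.37},
  {"dx": -0.985,"dy": 0.29,"dz": -0.035,"rx": 0,"ry": 0,"rz": 0.37},
  {"dx": -0.985,"dy": 0.29,"dz": -0.035,"rx": 0,"ry": 0,"rz": 0.37},
  {"dx": -0.985,"dy": 0.29,"dz": -0.035,"rx": 0,"ry": 0,"rz": 0.37},
  {"dx": -0.985,"dy": 0.29,"dz": -0.035,"rx": 0,"ry": 0,"rz": 0.37},
])

```text
t: 2.15
position: [0.5571, -0.3351, 0.4385]
ee_rot: [-0.0, 0.981, 0.194, -0.0]
wrist_force: [1.7, 1.5, 1.4]
width: 1.0
```

```bash
python3 - <<'E'
from h import *
o=ctrl.get_obs();print(o['t'],o['position'],o['qpos'].round(2),o['ee_rot'])
grab('wrist','w1.png')
E
```

```text
2.15 [ 0.55708585 -0.33510988  0.43846681] [-0.14  0.42  0.95  1.14 -0.34  1.74 -0.47] [-3.16038601e-05  9.81017174e-01  1.93920803e-01 -1.57461882e-04]
```

View pics/w1.png

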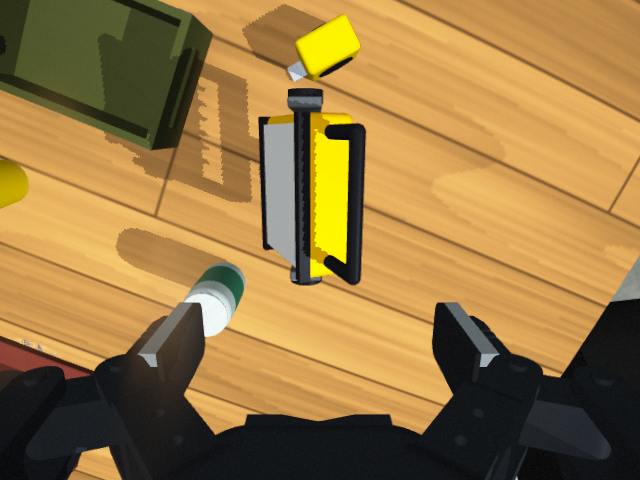

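```bash
python3 - <<'E'
from h import *
np.set_printoptions(precision=4,suppress=True)
cs,cd,cw=fcam('s0.png'),fcam('d0.png'),fcam('w1.png')
a=plane(cw,358,130,.28);b=plane(cw,353,280,.28);print(a,b,(a+b)/2,np.linalg.norm(a-b),np.arctan2(*(a-b)[[1,0]]))
print(tri(cw,(358,130),cs,(24/2+170,93/2+105)),tri(cw,(353,280),cs,(65/2+170,28/2+105)))
print(tri(cw,(358,130),cd,(668/2+160,293/2+150)),tri(cw,(353,280),cd,(637/2+160,400/2+150)))
for z in(.19,.205):
  a=plane(cw,306,99,z);b=plane(cw,306,275,z);print('axis',a,b,(a+b)/2,np.linalg.norm(a-b),np.arctan2(*(a-b)[[1,0]]))
# crate
for p in((211,38),(150,147)): print('cr',plane(cw,*p,.09))
# base edges in scene/side
for c,ps,o in((cs,[(68,208),(152,205),(110,172),(110,237)],(170,105)),(cd,[(482,488),(601,488),(541,540)],(160,150))):
  for p in ps: print(plane(c,p[0]/2+o[0],p[1]/2+o[1],.01))
E
```

```text
[ 0.6324 -0.334   0.28  ] [ 0.5279 -0.3759  0.28  ] [ 0.5802 -0.355   0.28  ] 0.11252926828577388 0.3820659968166505
(array([ 0.6321, -0.3337,  0.2813]), np.float64(0.0005783945541551888)) (array([ 0.5273, -0.3761,  0.2788]), np.float64(0.00047627111982222507))
(array([ 0.6324, -0.334 ,  0.283 ]), np.float64(0.0006484471651900909)) (array([ 0.5297, -0.3769,  0.2832]), np.float64(0.0037891860277595164))
axis [ 0.6432 -0.2872  0.19  ] [ 0.4852 -0.3506  0.19  ] [ 0.5642 -0.3189  0.19  ] 0.17023298867184472 0.38160732939523156
axis [ 0.6423 -0.2881  0.205 ] [ 0.4907 -0.3489  0.205 ] [ 0.5665 -0.3185  0.205 ] 0.1633744833923927 0.3816073293952318
cr [ 0.6701 -0.1583  0.09  ]
cr [ 0.529  -0.1282  0.09  ]
[ 0.6107 -0.3544  0.01  ]
[ 0.5317 -0.2672  0.01  ]
[ 0.5281 -0.3542  0.01  ]
[ 0.6077 -0.274   0.01  ]
[ 0.5142 -0.2843  0.01  ]
[ 0.6058 -0.3614  0.01  ]
[ 0.5188 -0.3573  0.01  ]
```

```bash
python3 - <<'E'
from h import *
print(mv([.580,-.355,.279],down(.382)))
c=np.array([.566,-.319,.19]);P0=np.array([.580,-.355,.279]);R0=down(.382)
for i,s in enumerate(np.linspace(.1,1,10)):
    ph=1.953-.506*s;t=-.40+.818*s
    P=c+[.098*np.sin(t)*np.cos(ph),.098*np.sin(t)*np.sin(ph),.098*np.cos(t)-.002]
    print(R0.inv().apply(P-P0)/.5, (R0.inv()*down(ph-np.pi/2)).as_rotvec()/np.pi)
E
```

```text
(array([0.042 , 0.0376, 0.3109]), array([ 0.0001,  0.0024, -0.0011]))
[-0.00223084 -0.01600586 -0.00416082] [ 0.00000000e+00 -1.96453542e-18  1.60416490e-02]
[-0.0037701  -0.03157794 -0.00854873] [ 0.00000000e+00 -3.93701036e-18  3.21481293e-02]
[-0.00369967 -0.04741317 -0.01166235] [ 0.00000000e+00 -5.90948531e-18  4.82546095e-02]
[-0.00200479 -0.06328229 -0.01348085] [ 0.00000000e+00 -7.88196026e-18  6.43610898e-02]
[ 0.00129935 -0.07895598 -0.01399206] [ 6.14677968e-35 -9.85443520e-18  8.04675700e-02]
[ 0.00616789 -0.09420871 -0.01319258] [ 0.00000000e+00 -1.18269102e-17  9.65740503e-02]
[ 0.01252702 -0.10882274 -0.01108775] [ 0.00000000e+00 -1.37993851e-17  1.12680530e-01]
[ 0.02027534 -0.12259182 -0.00769164] [ 7.88529219e-33 -1.57718600e-17  1.28787011e-01]
[ 0.02928556 -0.13532479 -0.00302696] [-3.09183699e-35 -1.77443350e-17  1.44893491e-01]
[ 0.03940675 -0.14684886  0.00287508] [-7.93121804e-33 -1.97168099e-17  1.60999971e-01]
```

Emit:
drive_tool([
  {"dx": 0.042,"dy": 0.038,"dz": 0.08,"rx": 0,"ry": 0.002,"rz": 0},
  {"dx": 0.042,"dy": 0.038,"dz": 0.16,"rx": 0,"ry": 0.002,"rz": 0},
  {"dx": 0.042,"dy": 0.038,"dz": 0.22,"rx": 0,"ry": 0.002,"rz": 0},
  {"dx": 0.042,"dy": 0.038,"dz": 0.26,"rx": 0,"ry": 0.002,"rz": 0},
  {"dx": 0.042,"dy": 0.038,"dz": 0.29,"rx": 0,"ry": 0.002,"rz": 0},
  {"dx": 0.042,"dy": 0.038,"dz": 0.311,"rx": 0,"ry": 0.002,"rz": 0},
  {"dx": 0.042,"dy": 0.038,"dz": 0.311,"rx": 0,"ry": 0.002,"rz": 0},
  {"dx": 0.042,"dy": 0.038,"dz": 0.311,"rx": 0,"ry": 0.002,"rz": 0},
  {"dx": 0.042,"dy": 0.038,"dz": 0.311,"rx": 0,"ry": 0.002,"rz": 0},
  {"dx": 0.042,"dy": 0.038,"dz": 0.311,"rx": 0,"ry": 0.002,"rz": 0},
])

```text
t: 3.2
position: [0.583, -0.3438, 0.2844]
ee_rot: [-0.0, 0.981, 0.193, 0.004]
wrist_force: [-0.3, -0.2, -0.7]
width: 1.004
```

Emit:
drive_tool([
  {"dx": 0,"dy": 0,"dz": 0,"rx": 0,"ry": 0,"rz": 0},
  {"dx": 0,"dy": 0,"dz": 0,"rx": 0,"ry": 0,"rz": 0},
  {"dx": 0,"dy": 0,"dz": 0,"rx": 0,"ry": 0,"rz": 0},
  {"dx": 0,"dy": 0,"dz": 0,"rx": 0,"ry": 0,"rz": 0},
  {"dx": 0,"dy": 0,"dz": 0,"rx": 0,"ry": 0,"rz": 0},
  {"dx": 0,"dy": 0,"dz": 0,"rx": 0,"ry": 0,"rz": 0},
  {"dx": 0,"dy": 0,"dz": 0,"rx": 0,"ry": 0,"rz": 0},
  {"dx": 0,"dy": 0,"dz": 0,"rx": 0,"ry": 0,"rz": 0},
  {"dx": 0,"dy": 0,"dz": 0,"rx": 0,"ry": 0,"rz": 0},
  {"dx": 0,"dy": 0,"dz": 0,"rx": 0,"ry": 0,"rz": 0},
], jaw=1)

```text
t: 4.2
position: [0.5831, -0.3447, 0.2844]
ee_rot: [0.001, 0.981, 0.193, 0.004]
wrist_force: [1.9, -5.1, 4.1]
width: 0.113
```

```bash
cat > arc.py <<'E'
from h import *
import sys
np.set_printoptions(precision=3,suppress=True)
c=np.array([.566,-.319,.19]);o=ctrl.get_obs();P0=o['position'];R0=q2R(o['ee_rot'])
x0=R0.as_matrix()[:,0];yaw=np.arctan2(x0[1],x0[0])
b=np.array([-np.sin(yaw),np.cos(yaw),0]);a=np.array([np.cos(yaw),np.sin(yaw),0])
off=(P0-c)@a; t0=np.arcsin((P0-c)@b/.098); print('yaw',yaw,'off',off,'tilt',t0,'z exp',.19+.098*np.cos(t0)-.002,P0[2])
dz=P0[2]-(.19+.098*np.cos(t0))
y1,t1=float(sys.argv[1]),float(sys.argv[2])
for s in np.linspace(.1,1,10):
    y=yaw+(y1-yaw)*s;t=t0+(t1-t0)*s
    P=c+off*np.array([np.cos(y),np.sin(y),0])+.098*np.array([-np.sin(t)*np.sin(y),np.sin(t)*np.cos(y),np.cos(t)])+[0,0,dz]
    print(R0.inv().apply(P-P0)/.5, (R0.inv()*down(y)).as_rotvec()/np.pi)
E
python3 arc.py -.124 .418
```

```text
yaw 0.387708954914734 off 0.006094918962492131 tilt -0.3139785793092284 z exp 0.2812090089113483 0.2844447293842007
[-0.002 -0.013 -0.004] [ 0.001 -0.002  0.016]
[-0.003 -0.027 -0.007] [ 0.001 -0.002  0.033]
[-0.003 -0.04  -0.009] [ 0.001 -0.002  0.049]
[-0.001 -0.054 -0.01 ] [ 0.001 -0.002  0.065]
[ 0.002 -0.067 -0.01 ] [ 0.001 -0.002  0.081]
[ 0.007 -0.08  -0.008] [ 0.001 -0.002  0.098]
[ 0.013 -0.092 -0.006] [ 0.001 -0.002  0.114]
[ 0.02  -0.104 -0.003] [ 0.    -0.002  0.13 ]
[ 0.028 -0.114  0.002] [ 0.    -0.002  0.147]
[ 0.037 -0.124  0.007] [ 0.    -0.002  0.163]
```

Emit:
drive_tool([
  {"dx": -0.002,"dy": -0.013,"dz": -0.004,"rx": 0,"ry": 0,"rz": 0.016},
  {"dx": -0.003,"dy": -0.027,"dz": -0.007,"rx": 0,"ry": 0,"rz": 0.033},
  {"dx": -0.003,"dy": -0.04,"dz": -0.009,"rx": 0,"ry": 0,"rz": 0.049},
  {"dx": -0.001,"dy": -0.054,"dz": -0.01,"rx": 0,"ry": 0,"rz": 0.065},
  {"dx": 0.002,"dy": -0.067,"dz": -0.01,"rx": 0,"ry": 0,"rz": 0.081},
  {"dx": 0.007,"dy": -0.08,"dz": -0.008,"rx": 0,"ry": 0,"rz": 0.098},
  {"dx": 0.013,"dy": -0.092,"dz": -0.006,"rx": 0,"ry": 0,"rz": 0.114},
  {"dx": 0.02,"dy": -0.104,"dz": -0.003,"rx": 0,"ry": 0,"rz": 0.13},
  {"dx": 0.028,"dy": -0.114,"dz": 0.002,"rx": 0,"ry": 0,"rz": 0.147},
  {"dx": 0.037,"dy": -0.124,"dz": 0.007,"rx": 0,"ry": 0,"rz": 0.163},
])

```text
t: 5.2
position: [0.5762, -0.2806, 0.2811]
ee_rot: [-0.0, 0.998, -0.063, 0.004]
wrist_force: [-0.9, -6.5, 5.8]
width: 0.113
```

```bash
python3 arc.py -.124 .418; python3 -c "
from h import *
print(ctrl.get_obs()['wrist_force'],ctrl.get_obs()['t'])"
```

```text
yaw -0.1269977781325798 off 0.005271629929432816 tilt 0.4139279628173389 z exp 0.2777237068570865 0.2810801527108942
[-0. -0.  0.] [-0.    -0.002 -0.   ]
[-0. -0.  0.] [-0.    -0.002 -0.   ]
[-0. -0.  0.] [-0.    -0.002 -0.   ]
[-0. -0.  0.] [-0.    -0.002 -0.   ]
[-0. -0.  0.] [-0.    -0.002 -0.   ]
[-0. -0.  0.] [-0.    -0.002 -0.001]
[-0.    -0.001  0.   ] [-0.    -0.002 -0.001]
[-0.    -0.001  0.   ] [-0.    -0.002 -0.001]
[-0.    -0.001  0.   ] [-0.    -0.002 -0.001]
[-0.    -0.001  0.   ] [-0.    -0.002 -0.001]
[-0.93126421 -6.5393743   5.7648149 ] 5.2
```

Emit:
drive_tool([
  {"dx": 0,"dy": 0,"dz": 0,"rx": 0,"ry": 0,"rz": 0},
  {"dx": 0,"dy": 0,"dz": 0,"rx": 0,"ry": 0,"rz": 0},
  {"dx": 0,"dy": 0,"dz": 0,"rx": 0,"ry": 0,"rz": 0},
  {"dx": 0,"dy": 0,"dz": 0,"rx": 0,"ry": 0,"rz": 0},
  {"dx": 0,"dy": 0,"dz": 0,"rx": 0,"ry": 0,"rz": 0},
  {"dx": 0,"dy": 0,"dz": 0,"rx": 0,"ry": 0,"rz": 0},
  {"dx": 0,"dy": 0,"dz": -0.05,"rx": 0,"ry": 0,"rz": 0},
  {"dx": 0,"dy": 0,"dz": -0.14,"rx": 0,"ry": 0,"rz": 0},
  {"dx": 0,"dy": 0,"dz": -0.24,"rx": 0,"ry": 0,"rz": 0},
  {"dx": 0,"dy": 0,"dz": -0.32,"rx": 0,"ry": 0,"rz": 0},
], jaw=0)

```text
t: 6.2
position: [0.5752, -0.2795, 0.4428]
ee_rot: [-0.001, 0.998, -0.062, 0.003]
wrist_force: [0.4, -1.1, 0.6]
width: 0.999
```

```bash
python3 - <<'E'
from h import *
grab('wrist','w2.png');grab('scene','s2.png');grab('side','d2.png')
a=cv2.imread('pics/s2.png')[110:310,160:380];b=cv2.imread('pics/d2.png')[220:420,270:490]
w=cv2.resize(cv2.imread('pics/w2.png'),(400,300))
im=np.hstack([cv2.resize(a,(400,364)),cv2.resize(b,(400,364))])
cv2.imwrite('pics/c2.png',cv2.imread('pics/w2.png'));cv2.imwrite('pics/c3.png',im)
E
```

```text
(no output)
```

View pics/w2.png

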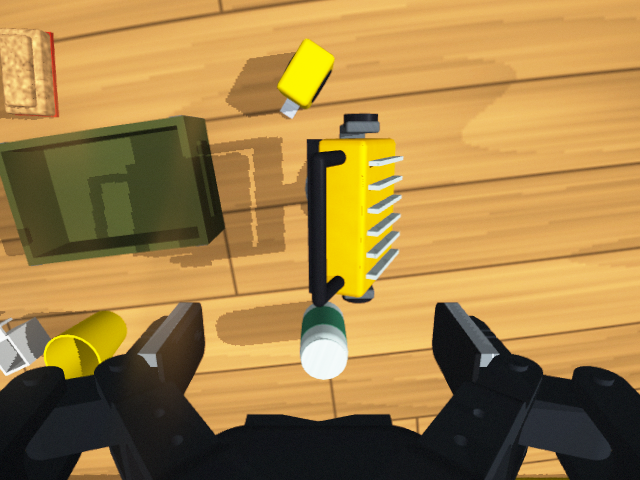

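```bash
python3 - <<'E'
from h import *
np.set_printoptions(precision=4,suppress=True)
cw=fcam('w2.png')
a=plane(cw,320,155,.2796);b=plane(cw,317,303,.2796);print(a,b,(a+b)/2,np.linalg.norm(a-b),np.arctan2(*(a-b)[[1,0]]))
for z in(.19,.205):
  a=plane(cw,361,118,z);b=plane(cw,359,298,z);print('axis',a,b,(a+b)/2,np.linalg.norm(a-b),np.arctan2(*(a-b)[[1,0]]))
for p in((207,241),(184,117),(30,264),(0,142)): print('cr',plane(cw,*p,.09))
E
```

```text
[ 0.6281 -0.2868  0.2796] [ 0.5129 -0.2701  0.2796] [ 0.5705 -0.2785  0.2796] 0.11649224304446913 -0.14372431815638703
axis [ 0.6527 -0.3285  0.19  ] [ 0.4728 -0.3091  0.19  ] [ 0.5628 -0.3188  0.19  ] 0.18098993714608336 -0.10747699522696726
axis [ 0.6523 -0.3269  0.205 ] [ 0.4795 -0.3083  0.205 ] [ 0.5659 -0.3176  0.205 ] 0.17379149451754286 -0.10747699522696705
cr [ 0.5301 -0.1291  0.09  ]
cr [ 0.6835 -0.1315  0.09  ]
cr [0.5284 0.1164 0.09  ]
cr [0.6875 0.1054 0.09  ]
```

View pics/c3.png

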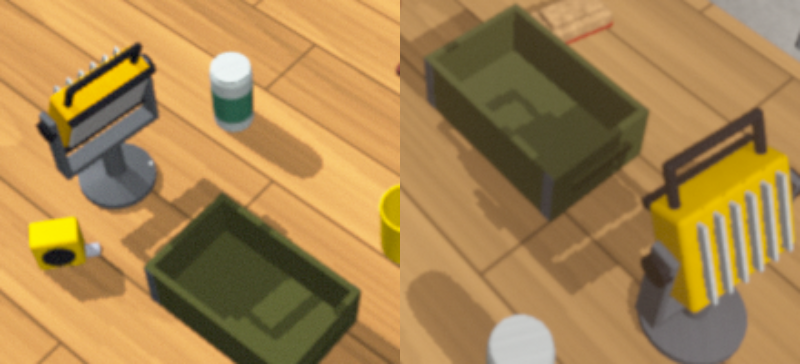

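```bash
python3 - <<'E'
from h import *
o=ctrl.get_obs();print(o['qpos'].round(2))
print(mv([.56,.06,.40],down(1.25)))
E
```

```text
[-0.31  0.42  1.07  1.17 -0.38  1.74 -1.04]
(array([-0.1164, -0.6718,  0.0851]), array([ 0.0017, -0.0028, -0.4374]))
```

Emit:
drive_tool([
  {"dx": -0.116,"dy": -0.672,"dz": 0.085,"rx": 0.002,"ry": -0.003,"rz": -0.437},
  {"dx": -0.116,"dy": -0.672,"dz": 0.085,"rx": 0.002,"ry": -0.003,"rz": -0.437},
  {"dx": -0.116,"dy": -0.672,"dz": 0.085,"rx": 0.002,"ry": -0.003,"rz": -0.437},
  {"dx": -0.116,"dy": -0.672,"dz": 0.085,"rx": 0.002,"ry": -0.003,"rz": -0.437},
  {"dx": -0.116,"dy": -0.672,"dz": 0.085,"rx": 0.002,"ry": -0.003,"rz": -0.437},
  {"dx": -0.116,"dy": -0.672,"dz": 0.085,"rx": 0.002,"ry": -0.003,"rz": -0.437},
  {"dx": -0.116,"dy": -0.672,"dz": 0.085,"rx": 0.002,"ry": -0.003,"rz": -0.437},
  {"dx": -0.116,"dy": -0.672,"dz": 0.085,"rx": 0.002,"ry": -0.003,"rz": -0.437},
  {"dx": -0.116,"dy": -0.672,"dz": 0.085,"rx": 0.002,"ry": -0.003,"rz": -0.437},
  {"dx": -0.116,"dy": -0.672,"dz": 0.085,"rx": 0.002,"ry": -0.003,"rz": -0.437},
])

```text
t: 7.35
position: [0.5592, 0.0618, 0.397]
ee_rot: [-0.003, 0.81, 0.587, -0.002]
wrist_force: [-0.2, 0.6, -0.1]
width: 0.998
```

```bash
python3 - <<'E'
from h import *
o=ctrl.get_obs();print(o['position'],o['qpos'].round(2))
print(mv([.65,.33,.30],down(2.7)))
E
```

```text
[0.55917355 0.0617967  0.39699768] [-0.88  0.14  0.8   1.45 -0.1   1.6  -0.41]
(array([0.5663, 0.0066, 0.194 ]), array([-0.0017, -0.0015, -0.4604]))
```

Emit:
drive_tool([
  {"dx": 0.566,"dy": 0.007,"dz": 0.194,"rx": -0.002,"ry": -0.002,"rz": -0.46},
  {"dx": 0.566,"dy": 0.007,"dz": 0.194,"rx": -0.002,"ry": -0.002,"rz": -0.46},
  {"dx": 0.566,"dy": 0.007,"dz": 0.194,"rx": -0.002,"ry": -0.002,"rz": -0.46},
  {"dx": 0.566,"dy": 0.007,"dz": 0.194,"rx": -0.002,"ry": -0.002,"rz": -0.46},
  {"dx": 0.566,"dy": 0.007,"dz": 0.194,"rx": -0.002,"ry": -0.002,"rz": -0.46},
  {"dx": 0.566,"dy": 0.007,"dz": 0.194,"rx": -0.002,"ry": -0.002,"rz": -0.46},
  {"dx": 0.566,"dy": 0.007,"dz": 0.194,"rx": -0.002,"ry": -0.002,"rz": -0.46},
  {"dx": 0.566,"dy": 0.007,"dz": 0.194,"rx": -0.002,"ry": -0.002,"rz": -0.46},
  {"dx": 0.566,"dy": 0.007,"dz": 0.194,"rx": -0.002,"ry": -0.002,"rz": -0.46},
  {"dx": 0.566,"dy": 0.007,"dz": 0.194,"rx": -0.002,"ry": -0.002,"rz": -0.46},
])

```text
t: 8.35
position: [0.652, 0.3284, 0.3003]
ee_rot: [0.001, 0.221, 0.975, -0.001]
wrist_force: [-0.3, 0.8, 0.2]
width: 0.998
```

Emit:
drive_tool([
  {"dx": 0,"dy": 0,"dz": 0,"rx": 0,"ry": 0,"rz": -0.04},
  {"dx": 0,"dy": 0,"dz": 0,"rx": 0,"ry": 0,"rz": -0.08},
  {"dx": 0,"dy": 0,"dz": 0,"rx": 0,"ry": 0,"rz": -0.12},
  {"dx": 0,"dy": 0,"dz": 0,"rx": 0,"ry": 0,"rz": -0.14},
  {"dx": 0,"dy": 0,"dz": 0,"rx": 0,"ry": 0,"rz": -0.14},
  {"dx": 0,"dy": 0,"dz": 0,"rx": 0,"ry": 0,"rz": -0.14},
  {"dx": 0,"dy": 0,"dz": 0,"rx": 0,"ry": 0,"rz": -0.14},
  {"dx": 0,"dy": 0,"dz": 0,"rx": 0,"ry": 0,"rz": -0.14},
  {"dx": 0,"dy": 0,"dz": 0,"rx": 0,"ry": 0,"rz": -0.14},
  {"dx": 0,"dy": 0,"dz": 0,"rx": 0,"ry": 0,"rz": -0.14},
])

```text
t: 9.35
position: [0.6519, 0.329, 0.3014]
ee_rot: [0.001, 0.004, 1.0, -0.0]
wrist_force: [0.3, 1.1, -0.6]
width: 0.998
```

```bash
python3 - <<'E'
from h import *
o=ctrl.get_obs();print(o['position'],o['qpos'].round(2),q2R(o['ee_rot']).as_matrix().round(3))
grab('wrist','w3.png')
E
```

```text
[0.65193708 0.32895732 0.30141698] [-0.76  0.5   0.37  1.16 -0.18  1.51  1.14] [[-1.     0.008  0.003]
 [ 0.008  1.    -0.   ]
 [-0.003 -0.    -1.   ]]
```

View pics/w3.png

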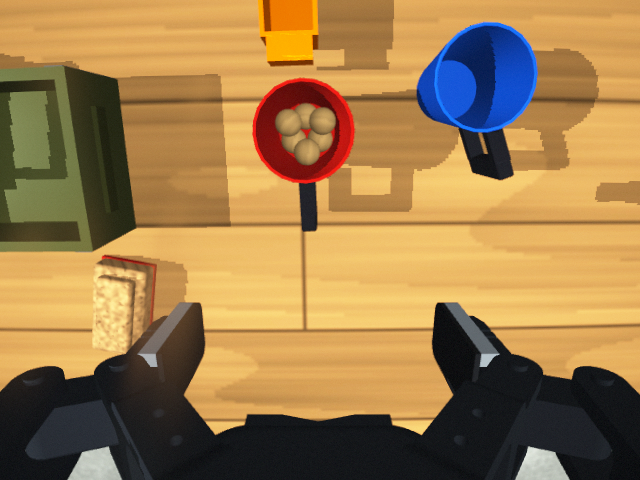

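```bash
python3 - <<'E'
from h import *
np.set_printoptions(precision=4,suppress=True)
cw=fcam('w3.png');cs=fcam('s0.png')
r=plane(cw,303.5,130,.1);print('rim',r, tri(cw,(303.5,130),cs,(486/2+170,460/2+105)))
h1=plane(cw,307,186,.088);h2=plane(cw,309,219,.088);print(h1,h2)
d=h2-r;yaw=np.arctan2(d[1],d[0]);print('handle dir',yaw,'bar',r[:2]+.078*np.array([np.cos(yaw),np.sin(yaw)]))
print('tape/crate corner B,C', plane(cw,117,79,.09),plane(cw,92,250,.01))
im=cv2.imread('pics/w3.png');m=cv2.inRange(im,(0,0,120),(60,60,255));
c=max(cv2.findContours(m,0,2)[0],key=cv2.contourArea);print(cv2.fitEllipse(c))
print(mv([.668,.318,.25],down(np.pi)))
E
```

```text
rim [0.5814 0.3179 0.1   ] (array([0.5814, 0.3164, 0.0874]), np.float64(0.002205754273070707))
[0.6284 0.3197 0.088 ] [0.6577 0.321  0.088 ]
handle dir 0.04019318280347066 bar [0.6593 0.3211]
tape/crate corner B,C [0.5382 0.1654 0.09  ] [0.7086 0.0712 0.01  ]
((303.05267333984375, 130.14825439453125), (100.45811462402344, 103.54789733886719), 171.96888732910156)
(array([-0.032 , -0.0217,  0.103 ]), array([-0.0001,  0.0009, -0.0024]))
```

```bash
python3 - <<'E'
from h import *
print(mv([.660,.321,.063],down(np.pi+.04)))
E
```

```text
(array([-0.0149, -0.0156,  0.4769]), array([-0.0002,  0.0009, -0.0152]))
```

Emit:
drive_tool([
  {"dx": -0.015,"dy": -0.016,"dz": 0.08,"rx": 0,"ry": 0.001,"rz": -0.015},
  {"dx": -0.015,"dy": -0.016,"dz": 0.16,"rx": 0,"ry": 0.001,"rz": -0.015},
  {"dx": -0.015,"dy": -0.016,"dz": 0.24,"rx": 0,"ry": 0.001,"rz": -0.015},
  {"dx": -0.015,"dy": -0.016,"dz": 0.31,"rx": 0,"ry": 0.001,"rz": -0.015},
  {"dx": -0.015,"dy": -0.016,"dz": 0.37,"rx": 0,"ry": 0.001,"rz": -0.015},
  {"dx": -0.015,"dy": -0.016,"dz": 0.42,"rx": 0,"ry": 0.001,"rz": -0.015},
  {"dx": -0.015,"dy": -0.016,"dz": 0.455,"rx": 0,"ry": 0.001,"rz": -0.015},
  {"dx": -0.015,"dy": -0.016,"dz": 0.475,"rx": 0,"ry": 0.001,"rz": -0.015},
  {"dx": -0.015,"dy": -0.016,"dz": 0.475,"rx": 0,"ry": 0.001,"rz": -0.015},
  {"dx": -0.015,"dy": -0.016,"dz": 0.475,"rx": 0,"ry": 0.001,"rz": -0.015},
])

```text
t: 10.4
position: [0.6608, 0.321, 0.0652]
ee_rot: [0.001, -0.02, 1.0, 0.0]
wrist_force: [0.5, 0.2, 1.1]
width: 1.0
```

Emit:
drive_tool([
  {"dx": 0,"dy": 0,"dz": 0,"rx": 0,"ry": 0,"rz": 0},
  {"dx": 0,"dy": 0,"dz": 0,"rx": 0,"ry": 0,"rz": 0},
  {"dx": 0,"dy": 0,"dz": 0,"rx": 0,"ry": 0,"rz": 0},
  {"dx": 0,"dy": 0,"dz": 0,"rx": 0,"ry": 0,"rz": 0},
  {"dx": 0,"dy": 0,"dz": 0,"rx": 0,"ry": 0,"rz": 0},
  {"dx": 0,"dy": 0,"dz": 0,"rx": 0,"ry": 0,"rz": 0},
  {"dx": 0,"dy": 0,"dz": 0,"rx": 0,"ry": 0,"rz": 0},
  {"dx": 0,"dy": 0,"dz": 0,"rx": 0,"ry": 0,"rz": 0},
  {"dx": 0,"dy": 0,"dz": 0,"rx": 0,"ry": 0,"rz": 0},
  {"dx": 0,"dy": 0,"dz": 0,"rx": 0,"ry": 0,"rz": 0},
], jaw=1)

```text
t: 11.4
position: [0.6602, 0.3207, 0.0642]
ee_rot: [-0.0, -0.02, 1.0, -0.0]
wrist_force: [-1.5, -1.0, 3.0]
width: 0.156
```

Emit:
drive_tool([
  {"dx": 0,"dy": 0,"dz": -0.02,"rx": 0,"ry": 0,"rz": 0},
  {"dx": 0,"dy": 0,"dz": -0.06,"rx": 0,"ry": 0,"rz": 0},
  {"dx": 0,"dy": 0,"dz": -0.12,"rx": 0,"ry": 0,"rz": 0},
  {"dx": 0,"dy": 0,"dz": -0.18,"rx": 0,"ry": 0,"rz": 0},
  {"dx": 0,"dy": 0,"dz": -0.25,"rx": 0,"ry": 0,"rz": 0},
  {"dx": 0,"dy": 0,"dz": -0.32,"rx": 0,"ry": 0,"rz": 0},
  {"dx": 0,"dy": 0,"dz": -0.39,"rx": 0,"ry": 0,"rz": 0},
  {"dx": 0,"dy": 0,"dz": -0.45,"rx": 0,"ry": 0,"rz": 0},
  {"dx": 0,"dy": 0,"dz": -0.5,"rx": 0,"ry": 0,"rz": 0},
  {"dx": 0,"dy": 0,"dz": -0.52,"rx": 0,"ry": 0,"rz": 0},
])

```text
t: 12.4
position: [0.6607, 0.3209, 0.3272]
ee_rot: [0.002, -0.02, 1.0, 0.001]
wrist_force: [0.1, -0.1, -1.8]
width: 0.158
```

```bash
python3 - <<'E'
from h import *
o=ctrl.get_obs();print(o['position'],o['qpos'].round(2))
grab('side','d4.png')
print(mv([.685,.02,.34],down(np.pi)))
E
```

```text
[0.66070775 0.32094444 0.32721573] [-0.74  0.51  0.37  1.1  -0.18  1.56  1.2 ]
(array([-0.0246, -0.6035, -0.0259]), array([0.0004, 0.001 , 0.0126]))
```

View pics/d4.png

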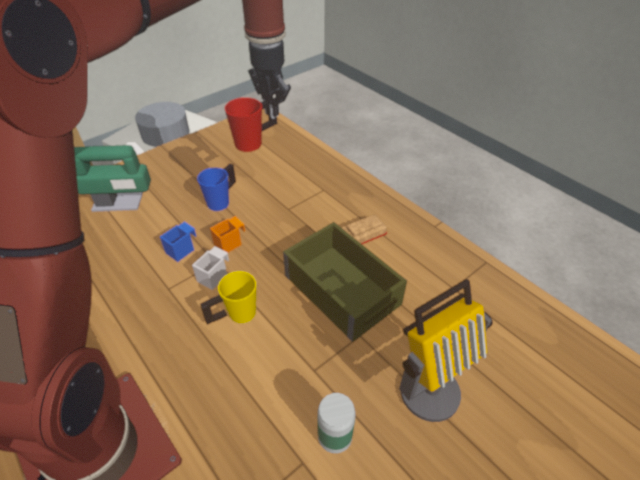

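Emit:
drive_tool([
  {"dx": -0.003,"dy": -0.05,"dz": -0.003,"rx": 0,"ry": 0,"rz": 0.001},
  {"dx": -0.006,"dy": -0.12,"dz": -0.006,"rx": 0,"ry": 0,"rz": 0.002},
  {"dx": -0.01,"dy": -0.2,"dz": -0.01,"rx": 0,"ry": 0,"rz": 0.004},
  {"dx": -0.013,"dy": -0.28,"dz": -0.013,"rx": 0,"ry": 0,"rz": 0.006},
  {"dx": -0.016,"dy": -0.36,"dz": -0.016,"rx": 0,"ry": 0,"rz": 0.008},
  {"dx": -0.018,"dy": -0.44,"dz": -0.018,"rx": 0,"ry": 0,"rz": 0.009},
  {"dx": -0.02,"dy": -0.51,"dz": -0.02,"rx": 0,"ry": 0,"rz": 0.01},
  {"dx": -0.022,"dy": -0.56,"dz": -0.022,"rx": 0,"ry": 0,"rz": 0.012},
  {"dx": -0.025,"dy": -0.59,"dz": -0.026,"rx": 0,"ry": 0,"rz": 0.013},
  {"dx": -0.025,"dy": -0.6,"dz": -0.026,"rx": 0,"ry": 0,"rz": 0.013},
])

```text
t: 13.45
position: [0.6844, 0.0194, 0.3363]
ee_rot: [-0.001, 0.002, 1.0, -0.001]
wrist_force: [-0.1, 0.5, -2.2]
width: 0.156
```

Emit:
drive_tool([
  {"dx": 0,"dy": 0,"dz": 0,"rx": 0.02,"ry": 0,"rz": 0},
  {"dx": 0,"dy": 0,"dz": 0,"rx": 0.05,"ry": 0,"rz": 0},
  {"dx": 0,"dy": 0,"dz": 0,"rx": 0.08,"ry": 0,"rz": 0},
  {"dx": 0,"dy": 0,"dz": 0,"rx": 0.11,"ry": 0,"rz": 0},
  {"dx": 0,"dy": 0,"dz": 0,"rx": 0.14,"ry": 0,"rz": 0},
  {"dx": 0,"dy": 0,"dz": 0,"rx": 0.17,"ry": 0,"rz": 0},
  {"dx": 0,"dy": 0,"dz": 0,"rx": 0.2,"ry": 0,"rz": 0},
  {"dx": 0,"dy": 0,"dz": 0,"rx": 0.23,"ry": 0,"rz": 0},
  {"dx": 0,"dy": 0,"dz": 0,"rx": 0.25,"ry": 0,"rz": 0},
  {"dx": 0,"dy": 0,"dz": 0,"rx": 0.25,"ry": 0,"rz": 0},
])

```text
t: 14.45
position: [0.6842, 0.0266, 0.3336]
ee_rot: [-0.001, -0.003, 0.924, -0.383]
wrist_force: [-0.5, 0.6, -3.5]
width: 0.156
```

```bash
python3 - <<'E'
from h import *
o=ctrl.get_obs();print(o['position'],o['qpos'].round(2),q2R(o['ee_rot']).as_matrix().round(2))
E
```

```text
[0.68423101 0.02661229 0.3336089 ] [-0.8   0.57  0.58  1.26  0.46  1.62  1.28] [[-1.   -0.01  0.  ]
 [-0.01  0.71 -0.71]
 [ 0.   -0.71 -0.71]]
```

Emit:
drive_tool([
  {"dx": 0,"dy": 0,"dz": 0.03,"rx": 0,"ry": 0,"rz": 0},
  {"dx": 0,"dy": 0,"dz": 0.07,"rx": 0,"ry": 0,"rz": 0},
  {"dx": 0,"dy": 0,"dz": 0.12,"rx": 0,"ry": 0,"rz": 0},
  {"dx": 0,"dy": 0,"dz": 0.17,"rx": 0,"ry": 0,"rz": 0},
  {"dx": 0,"dy": 0,"dz": 0.22,"rx": 0,"ry": 0,"rz": 0},
  {"dx": 0,"dy": 0,"dz": 0.27,"rx": 0,"ry": 0,"rz": 0},
  {"dx": 0,"dy": 0.01,"dz": 0.31,"rx": 0,"ry": 0,"rz": 0},
  {"dx": 0,"dy": 0.01,"dz": 0.33,"rx": 0,"ry": 0,"rz": 0},
  {"dx": 0,"dy": 0.01,"dz": 0.33,"rx": 0,"ry": 0,"rz": 0},
  {"dx": 0,"dy": 0.01,"dz": 0.33,"rx": 0,"ry": 0,"rz": 0},
])

```text
t: 15.45
position: [0.6847, -0.0916, 0.2178]
ee_rot: [0.0, 0.001, 0.924, -0.382]
wrist_force: [0.1, 0.2, -3.8]
width: 0.153
```

Emit:
drive_tool([
  {"dx": 0,"dy": 0,"dz": 0,"rx": 0.02,"ry": 0,"rz": 0},
  {"dx": 0,"dy": 0,"dz": 0,"rx": 0.04,"ry": 0,"rz": 0},
  {"dx": 0,"dy": 0,"dz": 0,"rx": 0.06,"ry": 0,"rz": 0},
  {"dx": 0,"dy": 0,"dz": 0,"rx": 0.08,"ry": 0,"rz": 0},
  {"dx": 0,"dy": 0,"dz": 0,"rx": 0.1,"ry": 0,"rz": 0},
  {"dx": 0,"dy": 0,"dz": 0,"rx": 0.12,"ry": 0,"rz": 0},
  {"dx": 0,"dy": 0,"dz": 0,"rx": 0.14,"ry": 0,"rz": 0},
  {"dx": 0,"dy": 0,"dz": 0,"rx": 0.16,"ry": 0,"rz": 0},
  {"dx": 0,"dy": 0,"dz": 0,"rx": 0.18,"ry": 0,"rz": 0},
  {"dx": 0,"dy": 0,"dz": 0,"rx": 0.19,"ry": 0,"rz": 0},
])

```text
t: 16.45
position: [0.6851, -0.0894, 0.2163]
ee_rot: [0.0, -0.001, 0.77, -0.638]
wrist_force: [-0.0, -0.1, -3.4]
width: 0.152
```

```bash
python3 - <<'E'
from h import *
o=ctrl.get_obs();print(o['position'],o['qpos'].round(2),q2R(o['ee_rot']).as_matrix().round(2))
grab('scene','s5.png')
E
```

```text
[ 0.68513034 -0.08944706  0.21628351] [-0.87  0.9   0.7   1.51  0.77  1.45  0.99] [[-1.   -0.    0.  ]
 [-0.    0.19 -0.98]
 [ 0.   -0.98 -0.19]]
```

View pics/s5.png

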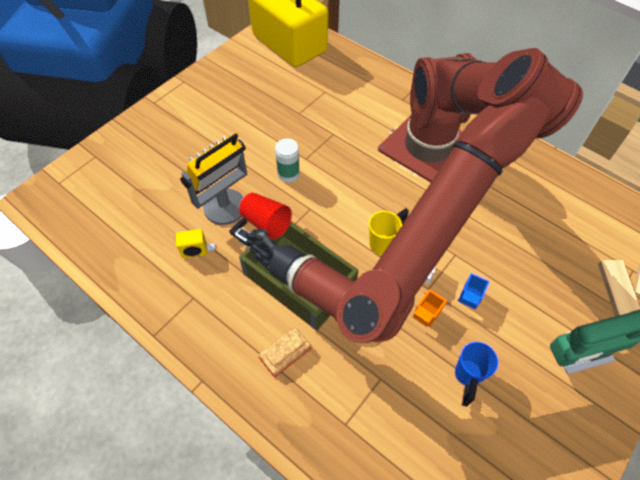

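Emit:
drive_tool([
  {"dx": 0,"dy": -0.01,"dz": 0,"rx": 0.01,"ry": 0,"rz": 0},
  {"dx": 0,"dy": -0.02,"dz": 0,"rx": 0.02,"ry": 0,"rz": 0},
  {"dx": 0,"dy": -0.03,"dz": 0,"rx": 0.035,"ry": 0,"rz": 0},
  {"dx": 0,"dy": -0.03,"dz": 0,"rx": 0.05,"ry": 0,"rz": 0},
  {"dx": 0,"dy": -0.03,"dz": 0,"rx": 0.065,"ry": 0,"rz": 0},
  {"dx": 0,"dy": -0.03,"dz": 0,"rx": 0.08,"ry": 0,"rz": 0},
  {"dx": 0,"dy": -0.03,"dz": 0,"rx": 0.095,"ry": 0,"rz": 0},
  {"dx": 0,"dy": -0.03,"dz": 0,"rx": 0.11,"ry": 0,"rz": 0},
  {"dx": 0,"dy": -0.03,"dz": 0,"rx": 0.12,"ry": 0,"rz": 0},
  {"dx": 0,"dy": -0.03,"dz": 0,"rx": 0.12,"ry": 0,"rz": 0},
])

```text
t: 17.5
position: [0.6842, -0.0944, 0.2306]
ee_rot: [0.001, 0.001, -0.636, 0.772]
wrist_force: [-0.3, -0.4, -2.2]
width: 0.152
```

Emit:
drive_tool([
  {"dx": 0,"dy": -0.01,"dz": 0,"rx": 0.01,"ry": 0,"rz": 0},
  {"dx": 0,"dy": -0.02,"dz": 0,"rx": 0.02,"ry": 0,"rz": 0},
  {"dx": 0,"dy": -0.03,"dz": 0,"rx": 0.03,"ry": 0,"rz": 0},
  {"dx": 0,"dy": -0.04,"dz": 0,"rx": 0.04,"ry": 0,"rz": 0},
  {"dx": 0,"dy": -0.04,"dz": 0,"rx": 0.05,"ry": 0,"rz": 0},
  {"dx": 0,"dy": -0.04,"dz": 0,"rx": 0.06,"ry": 0,"rz": 0},
  {"dx": 0,"dy": -0.04,"dz": 0,"rx": 0.06,"ry": 0,"rz": 0},
  {"dx": 0,"dy": -0.04,"dz": 0,"rx": 0.06,"ry": 0,"rz": 0},
  {"dx": 0,"dy": -0.04,"dz": 0,"rx": 0.06,"ry": 0,"rz": 0},
  {"dx": 0,"dy": -0.04,"dz": 0,"rx": 0.06,"ry": 0,"rz": 0},
])

```text
t: 18.5
position: [0.6845, -0.0906, 0.2516]
ee_rot: [0.0, -0.0, -0.562, 0.827]
wrist_force: [0.3, -0.1, -1.3]
width: 0.159
```

```bash
python3 - <<'E'
from h import *
o=ctrl.get_obs();print(o['position'],o['qpos'].round(2),q2R(o['ee_rot']).as_matrix().round(2))
grab('side','d6.png')
cv2.imwrite('pics/d6c.png',cv2.resize(cv2.imread('pics/d6.png')[180:380,230:490],None,fx=2.5,fy=2.5))
E
```

```text
[ 0.68449928 -0.09057713  0.25161385] [-0.92  1.21  0.81  1.5   0.97  1.61  0.87] [[-1.   -0.   -0.  ]
 [ 0.   -0.37 -0.93]
 [-0.   -0.93  0.37]]
```

View pics/d6c.png

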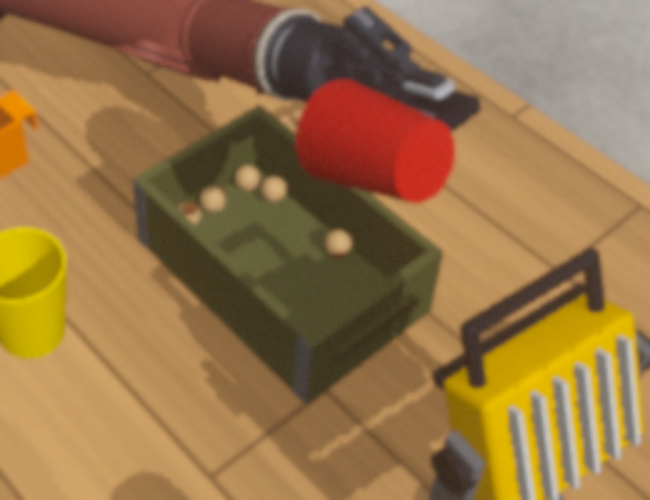

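```bash
python3 - <<'E'
from h import *
grab('wrist','w7.png')
a=cv2.resize(cv2.imread('pics/w3.png')[70:190,240:360],(400,400),interpolation=cv2.INTER_CUBIC)
b=cv2.resize(cv2.imread('pics/w7.png'),(400,300))
cv2.imwrite('pics/c7.png',np.hstack([a,np.vstack([b,np.zeros((100,400,3),np.uint8)])]))
E
```

```text
(no output)
```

View pics/c7.png

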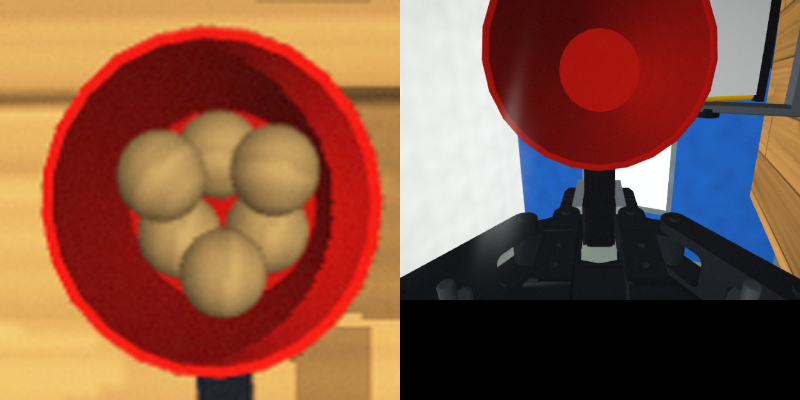

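```bash
python3 - <<'E'
from h import *
Rm=down(np.pi)*R.from_euler('x',.25*np.pi)
print(mv([.69,0.05,.34],Rm))
P=np.array([.72,.30,.30])-np.array([.69,.05,.34]);print(Rm.inv().apply(P)/.5)
E
```

```text
(array([-0.0108, -0.2679, -0.1964]), array([-3.7e-01, -3.0e-04, -1.0e-04]))
[-0.06        0.41012193 -0.29698485]
```

Emit:
drive_tool([
  {"dx": 0,"dy": -0.06,"dz": -0.01,"rx": -0.02,"ry": 0,"rz": 0},
  {"dx": -0.01,"dy": -0.12,"dz": -0.03,"rx": -0.06,"ry": 0,"rz": 0},
  {"dx": -0.01,"dy": -0.18,"dz": -0.06,"rx": -0.1,"ry": 0,"rz": 0},
  {"dx": -0.01,"dy": -0.22,"dz": -0.1,"rx": -0.14,"ry": 0,"rz": 0},
  {"dx": -0.01,"dy": -0.26,"dz": -0.14,"rx": -0.18,"ry": 0,"rz": 0},
  {"dx": -0.01,"dy": -0.27,"dz": -0.17,"rx": -0.22,"ry": 0,"rz": 0},
  {"dx": -0.01,"dy": -0.27,"dz": -0.2,"rx": -0.26,"ry": 0,"rz": 0},
  {"dx": -0.01,"dy": -0.27,"dz": -0.2,"rx": -0.3,"ry": 0,"rz": 0},
  {"dx": -0.01,"dy": -0.27,"dz": -0.2,"rx": -0.34,"ry": 0,"rz": 0},
  {"dx": -0.01,"dy": -0.27,"dz": -0.2,"rx": -0.37,"ry": 0,"rz": 0},
])

```text
t: 19.6
position: [0.6896, 0.0514, 0.3417]
ee_rot: [0.001, 0.001, 0.925, -0.38]
wrist_force: [-0.8, -0.5, -2.3]
width: 0.153
```

Emit:
drive_tool([
  {"dx": 0,"dy": 0.02,"dz": -0.02,"rx": -0.02,"ry": 0,"rz": 0},
  {"dx": -0.01,"dy": 0.07,"dz": -0.06,"rx": -0.05,"ry": 0,"rz": 0},
  {"dx": -0.02,"dy": 0.13,"dz": -0.1,"rx": -0.08,"ry": 0,"rz": 0},
  {"dx": -0.03,"dy": 0.19,"dz": -0.14,"rx": -0.11,"ry": 0,"rz": 0},
  {"dx": -0.04,"dy": 0.25,"dz": -0.18,"rx": -0.14,"ry": 0,"rz": 0},
  {"dx": -0.05,"dy": 0.31,"dz": -0.22,"rx": -0.17,"ry": 0,"rz": 0},
  {"dx": -0.06,"dy": 0.36,"dz": -0.26,"rx": -0.2,"ry": 0,"rz": 0},
  {"dx": -0.06,"dy": 0.4,"dz": -0.29,"rx": -0.23,"ry": 0,"rz": 0},
  {"dx": -0.06,"dy": 0.41,"dz": -0.297,"rx": -0.25,"ry": 0,"rz": 0},
  {"dx": -0.06,"dy": 0.41,"dz": -0.297,"rx": -0.25,"ry": 0,"rz": 0},
])

```text
t: 20.6
position: [0.7202, 0.2997, 0.3001]
ee_rot: [-0.0, 0.002, 1.0, -0.0]
wrist_force: [0.8, -1.7, -1.3]
width: 0.159
```

```bash
python3 - <<'E'
from h import *
o=ctrl.get_obs();print(o['position'],o['qpos'].round(2),q2R(o['ee_rot']).as_matrix().round(2))
print(mv([.72,.30,.064],down(np.pi+.04)))
E
```

```text
[0.7202174  0.29970449 0.30010233] [-0.66  0.63  0.4   0.98 -0.23  1.57  1.23] [[-1.  0. -0.]
 [ 0.  1. -0.]
 [ 0. -0. -1.]]
(array([3.000e-04, 1.000e-03, 4.722e-01]), array([-0.0003, -0.0001, -0.0139]))
```

Emit:
drive_tool([
  {"dx": 0,"dy": 0,"dz": 0.08,"rx": 0,"ry": 0,"rz": 0},
  {"dx": 0,"dy": 0,"dz": 0.16,"rx": 0,"ry": 0,"rz": 0},
  {"dx": 0,"dy": 0,"dz": 0.24,"rx": 0,"ry": 0,"rz": 0},
  {"dx": 0,"dy": 0,"dz": 0.32,"rx": 0,"ry": 0,"rz": 0},
  {"dx": 0,"dy": 0,"dz": 0.38,"rx": 0,"ry": 0,"rz": 0},
  {"dx": 0,"dy": 0,"dz": 0.42,"rx": 0,"ry": 0,"rz": 0},
  {"dx": 0,"dy": 0,"dz": 0.445,"rx": 0,"ry": 0,"rz": 0},
  {"dx": 0,"dy": 0,"dz": 0.46,"rx": 0,"ry": 0,"rz": 0},
  {"dx": 0,"dy": 0,"dz": 0.468,"rx": 0,"ry": 0,"rz": 0},
  {"dx": 0,"dy": 0,"dz": 0.471,"rx": 0,"ry": 0,"rz": 0},
])

```text
t: 21.6
position: [0.7202, 0.3019, 0.0651]
ee_rot: [0.0, 0.001, 1.0, -0.0]
wrist_force: [-0.3, 0.4, -2.6]
width: 0.156
```

Emit:
drive_tool([
  {"dx": 0,"dy": 0,"dz": 0,"rx": 0,"ry": 0,"rz": 0},
  {"dx": 0,"dy": 0,"dz": 0,"rx": 0,"ry": 0,"rz": 0},
  {"dx": 0,"dy": 0,"dz": 0,"rx": 0,"ry": 0,"rz": 0},
  {"dx": 0,"dy": 0,"dz": 0,"rx": 0,"ry": 0,"rz": 0},
  {"dx": 0,"dy": 0,"dz": 0,"rx": 0,"ry": 0,"rz": 0},
  {"dx": 0,"dy": 0,"dz": 0,"rx": 0,"ry": 0,"rz": 0},
  {"dx": 0,"dy": 0,"dz": -0.04,"rx": 0,"ry": 0,"rz": 0},
  {"dx": 0,"dy": 0,"dz": -0.12,"rx": 0,"ry": 0,"rz": 0},
  {"dx": 0,"dy": 0,"dz": -0.22,"rx": 0,"ry": 0,"rz": 0},
  {"dx": 0,"dy": 0,"dz": -0.32,"rx": 0,"ry": 0,"rz": 0},
], jaw=0)

```text
t: 22.6
position: [0.7194, 0.3017, 0.2259]
ee_rot: [-0.0, 0.001, 1.0, -0.0]
wrist_force: [-0.4, 1.4, 0.9]
width: 0.995
```

```bash
python3 - <<'E'
from h import *
o=ctrl.get_obs();print(o['position'],o['qpos'].round(2))
print(mv([.44,.29,.36],down(np.pi)))
E
```

```text
[0.71944442 0.30174474 0.2258665 ] [-0.67  0.64  0.39  1.11 -0.23  1.43  1.24]
(array([ 0.5591, -0.0244, -0.2677]), array([-0.0003, -0.0003, -0.0004]))
```

Emit:
drive_tool([
  {"dx": 0.05,"dy": 0,"dz": -0.1,"rx": 0,"ry": 0,"rz": 0},
  {"dx": 0.12,"dy": 0,"dz": -0.16,"rx": 0,"ry": 0,"rz": 0},
  {"dx": 0.56,"dy": -0.024,"dz": -0.268,"rx": 0,"ry": 0,"rz": 0},
  {"dx": 0.56,"dy": -0.024,"dz": -0.268,"rx": 0,"ry": 0,"rz": 0},
  {"dx": 0.56,"dy": -0.024,"dz": -0.268,"rx": 0,"ry": 0,"rz": 0},
  {"dx": 0.56,"dy": -0.024,"dz": -0.268,"rx": 0,"ry": 0,"rz": 0},
  {"dx": 0.56,"dy": -0.024,"dz": -0.268,"rx": 0,"ry": 0,"rz": 0},
  {"dx": 0.56,"dy": -0.024,"dz": -0.268,"rx": 0,"ry": 0,"rz": 0},
  {"dx": 0.56,"dy": -0.024,"dz": -0.268,"rx": 0,"ry": 0,"rz": 0},
  {"dx": 0.56,"dy": -0.024,"dz": -0.268,"rx": 0,"ry": 0,"rz": 0},
])

```text
t: 23.6
position: [0.4407, 0.2899, 0.3581]
ee_rot: [-0.0, 0.001, 1.0, -0.001]
wrist_force: [-0.1, -0.5, -0.3]
width: 0.998
```

```bash
python3 - <<'E'
from h import *
o=ctrl.get_obs();print(o['position'],o['qpos'].round(2))
grab('wrist','w8.png')
E
```

```text
[0.44069191 0.28993274 0.35809846] [-0.99  0.04  0.34  1.6  -0.01  1.51  0.92]
```

View pics/w8.png

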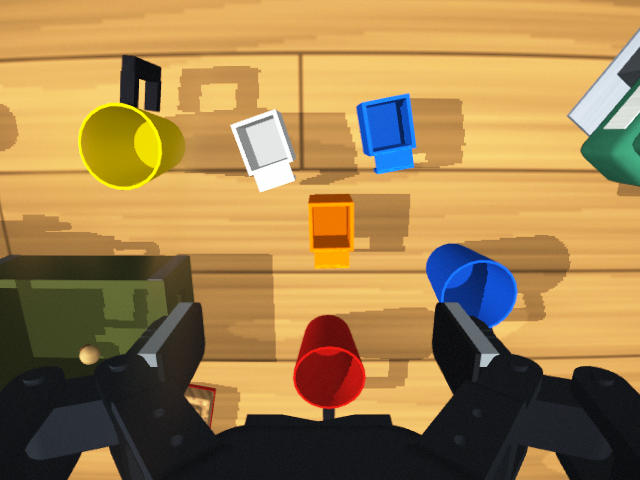

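```bash
python3 - <<'E'
from h import *
np.set_printoptions(precision=4,suppress=True)
cw=fcam('w8.png');cs=fcam('s0.png');cd=fcam('d0.png')
for n,b,h in(('orange',(331,203),(332,268)),('white',(254,117),(279,186)),('blue',(384,100),(394.5,171))):
    B=plane(cw,*b,.062);H=plane(cw,*h,.062);d=H-B;L=np.linalg.norm(d);y=np.arctan2(d[1],d[0])
    print(n,'len',L,'yaw',y,'ctr from hook',H-.048*d/L,'from back',B+.028*d/L)
for p in ((190,256),(164,279),(0,256)): print('crate',plane(cw,*p,.09))
E
```

```text
orange len 0.07534602602735865 yaw 0.02123994060750911 ctr from hook [0.4735 0.3047 0.062 ] from back [0.4741 0.3047 0.062 ]
white len 0.07575929855831925 yaw 0.32214778122711196 ctr from hook [0.3818 0.2325 0.062 ] from back [0.382  0.2326 0.062 ]
blue len 0.07381569453285682 yaw 0.19193720096046046 ctr from hook [0.3644 0.3629 0.062 ] from back [0.3665 0.3633 0.062 ]
crate [0.4977 0.1532 0.09  ]
crate [0.5239 0.1221 0.09  ]
crate [ 0.4976 -0.0602  0.09  ]
```

```bash
python3 - <<'E'
from h import *
print(mv([.474,.3047,.041],down(np.pi+.021)))
E
```

```text
(array([-0.0667,  0.0306,  0.6337]), array([-0.0005, -0.0002, -0.0075]))
```

Emit:
drive_tool([
  {"dx": -0.067,"dy": 0.03,"dz": 0.1,"rx": 0,"ry": 0,"rz": -0.007},
  {"dx": -0.067,"dy": 0.03,"dz": 0.2,"rx": 0,"ry": 0,"rz": -0.007},
  {"dx": -0.067,"dy": 0.03,"dz": 0.3,"rx": 0,"ry": 0,"rz": -0.007},
  {"dx": -0.067,"dy": 0.03,"dz": 0.4,"rx": 0,"ry": 0,"rz": -0.007},
  {"dx": -0.067,"dy": 0.03,"dz": 0.47,"rx": 0,"ry": 0,"rz": -0.007},
  {"dx": -0.067,"dy": 0.03,"dz": 0.53,"rx": 0,"ry": 0,"rz": -0.007},
  {"dx": -0.067,"dy": 0.03,"dz": 0.58,"rx": 0,"ry": 0,"rz": -0.007},
  {"dx": -0.067,"dy": 0.03,"dz": 0.615,"rx": 0,"ry": 0,"rz": -0.007},
  {"dx": -0.067,"dy": 0.03,"dz": 0.634,"rx": 0,"ry": 0,"rz": -0.007},
  {"dx": -0.067,"dy": 0.03,"dz": 0.634,"rx": 0,"ry": 0,"rz": -0.007},
])

```text
t: 24.65
position: [0.4731, 0.3041, 0.0398]
ee_rot: [-0.001, -0.01, 1.0, -0.002]
wrist_force: [-0.2, -0.4, 0.7]
width: 0.999
```

Emit:
drive_tool([
  {"dx": 0,"dy": 0,"dz": 0,"rx": 0,"ry": 0,"rz": 0},
  {"dx": 0,"dy": 0,"dz": 0,"rx": 0,"ry": 0,"rz": 0},
  {"dx": 0,"dy": 0,"dz": 0,"rx": 0,"ry": 0,"rz": 0},
  {"dx": 0,"dy": 0,"dz": 0,"rx": 0,"ry": 0,"rz": 0},
  {"dx": 0,"dy": 0,"dz": 0,"rx": 0,"ry": 0,"rz": 0},
  {"dx": 0,"dy": 0,"dz": 0,"rx": 0,"ry": 0,"rz": 0},
  {"dx": 0,"dy": 0,"dz": 0,"rx": 0,"ry": 0,"rz": 0},
  {"dx": 0,"dy": 0,"dz": 0,"rx": 0,"ry": 0,"rz": 0},
  {"dx": 0,"dy": 0,"dz": 0,"rx": 0,"ry": 0,"rz": 0},
  {"dx": 0,"dy": 0,"dz": 0,"rx": 0,"ry": 0,"rz": 0},
], jaw=1)

```text
t: 25.65
position: [0.4741, 0.3057, 0.0427]
ee_rot: [0.001, -0.01, 1.0, 0.001]
wrist_force: [0.3, -0.2, 7.0]
width: 0.581
```

Emit:
drive_tool([
  {"dx": 0,"dy": 0,"dz": -0.02,"rx": 0,"ry": 0,"rz": 0},
  {"dx": 0,"dy": 0,"dz": -0.06,"rx": 0,"ry": 0,"rz": 0},
  {"dx": 0,"dy": 0,"dz": -0.12,"rx": 0,"ry": 0,"rz": 0},
  {"dx": 0,"dy": 0,"dz": -0.18,"rx": 0,"ry": 0,"rz": 0},
  {"dx": 0,"dy": 0,"dz": -0.24,"rx": 0,"ry": 0,"rz": 0},
  {"dx": 0,"dy": 0,"dz": -0.28,"rx": 0,"ry": 0,"rz": 0},
  {"dx": 0,"dy": 0,"dz": -0.3,"rx": 0,"ry": 0,"rz": 0},
  {"dx": 0,"dy": 0,"dz": -0.3,"rx": 0,"ry": 0,"rz": 0},
  {"dx": 0,"dy": 0,"dz": -0.3,"rx": 0,"ry": 0,"rz": 0},
  {"dx": 0,"dy": 0,"dz": -0.3,"rx": 0,"ry": 0,"rz": 0},
])

```text
t: 26.65
position: [0.4727, 0.3048, 0.1901]
ee_rot: [-0.001, -0.01, 1.0, -0.001]
wrist_force: [-0.4, 0.7, -1.0]
width: 0.575
```

```bash
python3 - <<'E'
from h import *
print(mv([.494,-.095,.19],down(np.pi)))
E
```

```text
(array([-0.0259, -0.8003,  0.0017]), array([-0.0007, -0.0006,  0.0067]))
```

Emit:
drive_tool([
  {"dx": -0.01,"dy": -0.06,"dz": 0,"rx": -0.001,"ry": -0.001,"rz": 0.007},
  {"dx": -0.026,"dy": -0.15,"dz": 0,"rx": -0.001,"ry": -0.001,"rz": 0.007},
  {"dx": -0.026,"dy": -0.25,"dz": 0,"rx": -0.001,"ry": -0.001,"rz": 0.007},
  {"dx": -0.026,"dy": -0.35,"dz": 0,"rx": -0.001,"ry": -0.001,"rz": 0.007},
  {"dx": -0.026,"dy": -0.45,"dz": 0,"rx": -0.001,"ry": -0.001,"rz": 0.007},
  {"dx": -0.026,"dy": -0.55,"dz": 0,"rx": -0.001,"ry": -0.001,"rz": 0.007},
  {"dx": -0.026,"dy": -0.65,"dz": 0,"rx": -0.001,"ry": -0.001,"rz": 0.007},
  {"dx": -0.026,"dy": -0.73,"dz": 0,"rx": -0.001,"ry": -0.001,"rz": 0.007},
  {"dx": -0.026,"dy": -0.78,"dz": 0,"rx": -0.001,"ry": -0.001,"rz": 0.007},
  {"dx": -0.026,"dy": -0.8,"dz": 0,"rx": -0.001,"ry": -0.001,"rz": 0.007},
])

```text
t: 27.65
position: [0.4936, -0.0979, 0.191]
ee_rot: [0.001, 0.003, 1.0, 0.001]
wrist_force: [0.3, -0.1, -0.8]
width: 0.574
```

Emit:
drive_tool([
  {"dx": 0,"dy": 0,"dz": 0.03,"rx": 0,"ry": 0,"rz": 0},
  {"dx": 0,"dy": 0,"dz": 0.06,"rx": 0,"ry": 0,"rz": 0},
  {"dx": 0,"dy": 0,"dz": 0.09,"rx": 0,"ry": 0,"rz": 0},
  {"dx": 0,"dy": 0,"dz": 0.11,"rx": 0,"ry": 0,"rz": 0},
  {"dx": 0,"dy": 0,"dz": 0.12,"rx": 0,"ry": 0,"rz": 0},
  {"dx": 0,"dy": 0,"dz": 0.12,"rx": 0,"ry": 0,"rz": 0},
  {"dx": 0,"dy": 0,"dz": 0.12,"rx": 0,"ry": 0,"rz": 0},
  {"dx": 0,"dy": 0,"dz": 0.12,"rx": 0,"ry": 0,"rz": 0},
  {"dx": 0,"dy": 0,"dz": 0.12,"rx": 0,"ry": 0,"rz": 0},
  {"dx": 0,"dy": 0,"dz": 0.12,"rx": 0,"ry": 0,"rz": 0},
])

```text
t: 28.65
position: [0.4951, -0.0943, 0.132]
ee_rot: [0.002, 0.001, 1.0, 0.001]
wrist_force: [-0.0, -1.2, -1.4]
width: 0.578
```

```bash
python3 - <<'E'
from h import *
o=ctrl.get_obs();print(o['position'],o['qpos'].round(2),o['ee_rot'].round(4))
grab('wrist','w9.png');grab('side','d9.png');grab('scene','s9.png')
a=cv2.resize(cv2.imread('pics/w9.png')[200:480,100:540],(440,280))
b=cv2.resize(cv2.imread('pics/d9.png')[190:350,260:430],None,fx=2,fy=2)
c=cv2.resize(cv2.imread('pics/s9.png')[180:340,220:390],None,fx=2,fy=2)
im=np.zeros((600,800,3),np.uint8);im[:280,:440]=a;im[280:600,:340]=b;im[280:600,400:740]=c
cv2.imwrite('pics/c9.png',im)
E
```

```text
[ 0.49506965 -0.09426672  0.13201231] [-0.52  0.15  0.68  1.99 -0.11  1.04  1.78] [1.7e-03 6.0e-04 1.0e+00 1.4e-03]
```

View pics/c9.png

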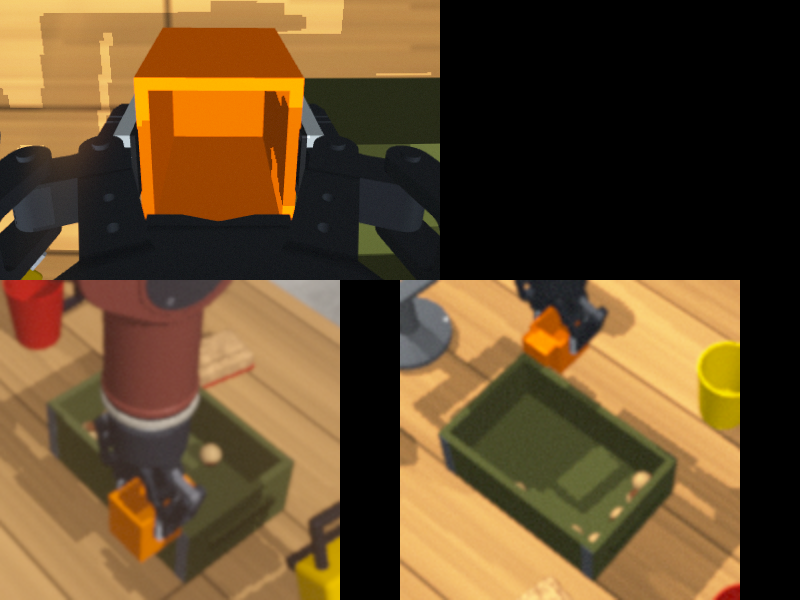

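```bash
python3 - <<'E'
from h import *
np.set_printoptions(precision=4,suppress=True)
cw=fcam('w9.png');p=np.load('pics/w9.png.npz')['p'];z=p[2]-.0427+.062
B=plane(cw,318.5,278,z);print('tcp',p,'back rim',B,'=> origin x',B[0]+.028)
l=plane(cw,235,278,z);r=plane(cw,403,278,z);print(l,r,np.linalg.norm(l-r))
im=cv2.imread('pics/w9.png')
print(im[250:480:3,480].tolist())
E
```

```text
tcp [ 0.4951 -0.0943  0.132 ] back rim [ 0.4665 -0.094   0.1513] => origin x 0.4944852147219456
[ 0.4664 -0.1181  0.1513] [ 0.4666 -0.0697  0.1513] 0.048397843155566576
[[76, 137, 188], [78, 137, 186], [74, 134, 184], [71, 133, 182], [75, 133, 183], [76, 135, 184], [71, 131, 180], [75, 133, 180], [104, 186, 236], [59, 108, 144], [28, 49, 43], [23, 44, 38], [22, 43, 37], [23, 44, 41], [26, 44, 41], [25, 44, 39], [23, 43, 39], [23, 43, 41], [24, 43, 40], [21, 41, 37], [21, 42, 37], [24, 44, 42], [27, 45, 41], [23, 41, 41], [25, 45, 42], [25, 44, 43], [24, 43, 40], [23, 43, 41], [22, 42, 41], [22, 42, 39], [27, 42, 39], [24, 42, 40], [40, 81, 74], [42, 80, 75], [43, 82, 76], [45, 84, 76], [31, 32, 31], [30, 25, 23], [30, 26, 23], [30, 25, 25], [31, 26, 23], [28, 24, 21], [27, 23, 20], [30, 29, 24], [43, 38, 35], [46, 42, 37], [47, 39, 36], [49, 43, 38], [47, 42, 38], [50, 43, 39], [47, 40, 35], [46, 38, 36], [46, 40, 38], [48, 40, 39], [45, 39, 36], [47, 41, 38], [46, 39, 36], [47, 37, 35], [44, 38, 35], [30, 27, 25], [23, 19, 16], [24, 23, 20], [25, 23, 21], [57, 110, 102], [52, 106, 99], [53, 110, 101], [52, 107, 99], [55, 110, 99], [33, 68, 62], [24, 41, 37], [23, 39, 37], [19, 39, 34], [21, 41, 38], [18, 40, 35], [27, 41, 40], [24, 43, 39], [25, 22, 23]]
```

```bash
python3 - <<'E'
from h import *
cw=fcam('w9.png')
im=cv2.imread('pics/w9.png').astype(int)
for c in(460,480,500,520):
    g=im[:,c,1]; r=[i for i in range(320,370) if g[i+2]-g[i-2]>25]; r2=[i for i in range(260,300) if g[i+2]-g[i-2]<-60]
    if r and r2: print(c,np.mean(r),plane(cw,c,np.mean(r),.09)[:2],np.mean(r2),plane(cw,c,np.mean(r2),0)[:2])
E
```

```text
460 344.0 [ 0.52503276 -0.02507108] 277.5 [0.52552656 0.00701419]
480 344.0 [ 0.5251903  -0.01515508] 277.5 [0.52563001 0.02147805]
500 342.0 [ 0.52425908 -0.00531551] 277.0 [0.52536083 0.03599831]
520 343.5 [0.52528165 0.00487999] 276.5 [0.52509874 0.05062893]
```

Emit:
drive_tool([
  {"dx": 0,"dy": 0,"dz": 0.015,"rx": 0,"ry": 0,"rz": 0},
  {"dx": 0,"dy": 0,"dz": 0.03,"rx": 0,"ry": 0,"rz": 0},
  {"dx": 0,"dy": 0,"dz": 0.045,"rx": 0,"ry": 0,"rz": 0},
  {"dx": 0,"dy": 0,"dz": 0.06,"rx": 0,"ry": 0,"rz": 0},
  {"dx": 0,"dy": 0,"dz": 0.075,"rx": 0,"ry": 0,"rz": 0},
  {"dx": 0,"dy": 0,"dz": 0.09,"rx": 0,"ry": 0,"rz": 0},
  {"dx": 0,"dy": 0,"dz": 0.1,"rx": 0,"ry": 0,"rz": 0},
  {"dx": 0,"dy": 0,"dz": 0.107,"rx": 0,"ry": 0,"rz": 0},
  {"dx": 0,"dy": 0,"dz": 0.112,"rx": 0,"ry": 0,"rz": 0},
  {"dx": 0,"dy": 0,"dz": 0.112,"rx": 0,"ry": 0,"rz": 0},
])

```text
t: 29.8
position: [0.4949, -0.0941, 0.0755]
ee_rot: [0.001, 0.001, 1.0, 0.001]
wrist_force: [-0.1, -0.4, -0.4]
width: 0.578
```

Emit:
drive_tool([
  {"dx": 0,"dy": 0,"dz": 0,"rx": 0,"ry": 0,"rz": 0},
  {"dx": 0,"dy": 0,"dz": 0,"rx": 0,"ry": 0,"rz": 0},
  {"dx": 0,"dy": 0,"dz": 0,"rx": 0,"ry": 0,"rz": 0},
  {"dx": 0,"dy": 0,"dz": 0,"rx": 0,"ry": 0,"rz": 0},
  {"dx": 0,"dy": 0,"dz": 0,"rx": 0,"ry": 0,"rz": 0},
  {"dx": 0,"dy": 0,"dz": 0,"rx": 0,"ry": 0,"rz": 0},
  {"dx": 0,"dy": 0,"dz": -0.05,"rx": 0,"ry": 0,"rz": 0},
  {"dx": 0,"dy": 0,"dz": -0.13,"rx": 0,"ry": 0,"rz": 0},
  {"dx": 0,"dy": 0,"dz": -0.21,"rx": 0,"ry": 0,"rz": 0},
  {"dx": 0,"dy": 0,"dz": -0.29,"rx": 0,"ry": 0,"rz": 0},
], jaw=0)

```text
t: 30.8
position: [0.4943, -0.0947, 0.2222]
ee_rot: [0.001, 0.001, 1.0, 0.001]
wrist_force: [0.5, -0.1, -0.6]
width: 0.999
```

```bash
python3 - <<'E'
from h import *
np.set_printoptions(precision=4,suppress=True)
im=grab('wrist','w10.png');o=ctrl.get_obs();print(o['position'])
hsv=cv2.cvtColor(im,cv2.COLOR_RGB2HSV)
m=cv2.inRange(hsv,(8,180,90),(22,255,255));c=max(cv2.findContours(m,0,2)[0],key=cv2.contourArea)
print('orange',cv2.contourArea(c),cv2.boundingRect(c),c[::max(1,len(c)//20),0].tolist())
print(mv([.44,.29,.34],down(np.pi+.3)))
E
```

```text
[ 0.4971 -0.0954  0.2285]
orange 7461.0 (280, 188, 76, 113) [[314, 188], [283, 191], [281, 197], [281, 202], [282, 272], [290, 278], [321, 299], [312, 299], [315, 294], [339, 293], [345, 292], [347, 290], [346, 283], [354, 241], [355, 191], [348, 189], [342, 189], [337, 189], [332, 189], [327, 188], [320, 188], [315, 189]]
(array([ 0.1136,  0.7713, -0.2216]), array([ 0.0006,  0.0036, -0.0962]))
```

```bash
python3 - <<'E'
from h import *
print(mv([.4407,.2899,.3581],down(np.pi)))
E
```

```text
(array([ 0.1118,  0.7712, -0.2577]), array([ 0.0011,  0.0034, -0.0007]))
```

Emit:
drive_tool([
  {"dx": 0.11,"dy": 0.15,"dz": -0.15,"rx": 0.001,"ry": 0.003,"rz": 0},
  {"dx": 0.112,"dy": 0.77,"dz": -0.258,"rx": 0.001,"ry": 0.003,"rz": 0},
  {"dx": 0.112,"dy": 0.77,"dz": -0.258,"rx": 0.001,"ry": 0.003,"rz": 0},
  {"dx": 0.112,"dy": 0.77,"dz": -0.258,"rx": 0.001,"ry": 0.003,"rz": 0},
  {"dx": 0.112,"dy": 0.77,"dz": -0.258,"rx": 0.001,"ry": 0.003,"rz": 0},
  {"dx": 0.112,"dy": 0.77,"dz": -0.258,"rx": 0.001,"ry": 0.003,"rz": 0},
  {"dx": 0.112,"dy": 0.77,"dz": -0.258,"rx": 0.001,"ry": 0.003,"rz": 0},
  {"dx": 0.112,"dy": 0.77,"dz": -0.258,"rx": 0.001,"ry": 0.003,"rz": 0},
  {"dx": 0.112,"dy": 0.77,"dz": -0.258,"rx": 0.001,"ry": 0.003,"rz": 0},
  {"dx": 0.112,"dy": 0.77,"dz": -0.258,"rx": 0.001,"ry": 0.003,"rz": 0},
])

```text
t: 31.85
position: [0.4378, 0.2933, 0.3503]
ee_rot: [-0.003, -0.002, 1.0, -0.0]
wrist_force: [0.1, -0.3, -0.3]
width: 1.001
```

```bash
cat > cmp.py <<'E'
from h import *
import sys
def masks(im):
    h=cv2.cvtColor(im,cv2.COLOR_RGB2HSV); out={}
    for n,m in dict(white=cv2.inRange(h,(0,0,120),(179,45,255)),blue=cv2.inRange(h,(105,150,60),(125,255,255))).items():
        m[:60]=0;m[210:]=0;m[:,:150]=0;m[:,480:]=0
        c=max(cv2.findContours(m,0,2)[0],key=cv2.contourArea)
        out[n]=(cv2.minAreaRect(c),cv2.contourArea(c))
    return out
new=sys.argv[1]; im=grab('wrist',new); print(ctrl.get_obs()['position'])
print(masks(cv2.imread('pics/w8.png')[...,::-1].copy()));print(masks(im))
print(np.abs(im[60:215,220:480].astype(int)-cv2.imread('pics/w8.png')[60:215,220:480,::-1]).mean())
E
python3 cmp.py w11.png
```

```text
[0.43856786 0.29082334 0.35001273]
{'white': (((265.7500305175781, 150.74998474121094), (73.99728393554688, 51.54512405395508), 71.56504821777344), 3374.5), 'blue': (((388.0810852050781, 133.98648071289062), (73.32194519042969, 53.758460998535156), 80.53767395019531), 3321.0)}
{'white': (((262.6551208496094, 155.446044921875), (75.0259017944336, 52.686500549316406), 70.82099914550781), 3498.5), 'blue': (((386.1989440917969, 139.3681640625), (75.04549407958984, 54.23024368286133), 80.90972137451172), 3457.5)}
19.70720430107527
```

```bash
python3 - <<'E'
from h import *
print(mv([.382,.2325,.12],down(np.pi+.32)))
print(mv([.382,.2325,.042],down(np.pi+.32)))
E
```

```text
(array([ 0.1101, -0.116 ,  0.4609]), array([-1.000e-04, -2.200e-03, -1.016e-01]))
(array([ 0.109 , -0.1157,  0.6169]), array([-1.000e-04, -2.200e-03, -1.016e-01]))
```

Emit:
drive_tool([
  {"dx": 0.11,"dy": -0.116,"dz": 0.05,"rx": 0,"ry": -0.002,"rz": -0.04},
  {"dx": 0.11,"dy": -0.116,"dz": 0.12,"rx": 0,"ry": -0.002,"rz": -0.08},
  {"dx": 0.11,"dy": -0.116,"dz": 0.2,"rx": 0,"ry": -0.002,"rz": -0.102},
  {"dx": 0.11,"dy": -0.116,"dz": 0.28,"rx": 0,"ry": -0.002,"rz": -0.102},
  {"dx": 0.11,"dy": -0.116,"dz": 0.36,"rx": 0,"ry": -0.002,"rz": -0.102},
  {"dx": 0.11,"dy": -0.116,"dz": 0.43,"rx": 0,"ry": -0.002,"rz": -0.102},
  {"dx": 0.109,"dy": -0.116,"dz": 0.49,"rx": 0,"ry": -0.002,"rz": -0.102},
  {"dx": 0.109,"dy": -0.116,"dz": 0.55,"rx": 0,"ry": -0.002,"rz": -0.102},
  {"dx": 0.109,"dy": -0.116,"dz": 0.6,"rx": 0,"ry": -0.002,"rz": -0.102},
  {"dx": 0.109,"dy": -0.116,"dz": 0.617,"rx": 0,"ry": -0.002,"rz": -0.102},
])

```text
t: 32.9
position: [0.3811, 0.2292, 0.0402]
ee_rot: [-0.002, -0.158, 0.987, -0.001]
wrist_force: [-0.3, -0.3, 0.2]
width: 1.002
```

Emit:
drive_tool([
  {"dx": 0,"dy": 0,"dz": 0,"rx": 0,"ry": 0,"rz": 0},
  {"dx": 0,"dy": 0,"dz": 0,"rx": 0,"ry": 0,"rz": 0},
  {"dx": 0,"dy": 0,"dz": 0,"rx": 0,"ry": 0,"rz": 0},
  {"dx": 0,"dy": 0,"dz": 0,"rx": 0,"ry": 0,"rz": 0},
  {"dx": 0,"dy": 0,"dz": 0,"rx": 0,"ry": 0,"rz": 0},
  {"dx": 0,"dy": 0,"dz": 0,"rx": 0,"ry": 0,"rz": 0},
  {"dx": 0,"dy": 0,"dz": 0,"rx": 0,"ry": 0,"rz": 0},
  {"dx": 0,"dy": 0,"dz": 0,"rx": 0,"ry": 0,"rz": 0},
  {"dx": 0,"dy": 0,"dz": 0,"rx": 0,"ry": 0,"rz": 0},
  {"dx": 0,"dy": 0,"dz": 0,"rx": 0,"ry": 0,"rz": 0},
], jaw=1)

```text
t: 33.9
position: [0.3831, 0.2327, 0.0439]
ee_rot: [0.001, -0.159, 0.987, 0.001]
wrist_force: [-0.5, -1.6, 8.6]
width: 0.576
```

Emit:
drive_tool([
  {"dx": 0,"dy": 0,"dz": -0.02,"rx": 0,"ry": 0,"rz": 0},
  {"dx": 0,"dy": 0,"dz": -0.06,"rx": 0,"ry": 0,"rz": 0},
  {"dx": 0,"dy": 0,"dz": -0.12,"rx": 0,"ry": 0,"rz": 0},
  {"dx": 0,"dy": 0,"dz": -0.18,"rx": 0,"ry": 0,"rz": 0},
  {"dx": 0,"dy": 0,"dz": -0.24,"rx": 0,"ry": 0,"rz": 0},
  {"dx": 0,"dy": 0,"dz": -0.28,"rx": 0,"ry": 0,"rz": 0},
  {"dx": 0,"dy": 0,"dz": -0.3,"rx": 0,"ry": 0,"rz": 0},
  {"dx": 0,"dy": 0,"dz": -0.3,"rx": 0,"ry": 0,"rz": 0},
  {"dx": 0,"dy": 0,"dz": -0.3,"rx": 0,"ry": 0,"rz": 0},
  {"dx": 0,"dy": 0,"dz": -0.3,"rx": 0,"ry": 0,"rz": 0},
])

```text
t: 34.9
position: [0.3815, 0.2316, 0.1913]
ee_rot: [-0.001, -0.159, 0.987, -0.0]
wrist_force: [0.6, -0.1, -1.8]
width: 0.58
```

```bash
python3 - <<'E'
from h import *
o=ctrl.get_obs();print(o['position'],o['qpos'].round(2),o['width'])
print(mv([.494,-.006,.19],down(np.pi)))
E
```

```text
[0.38153245 0.23161232 0.19125718] [-0.94 -0.05  0.28  2.02  0.02  1.17  1.23] 0.5799716493138892
(array([-0.0644, -0.5218,  0.0025]), array([-0.0002, -0.0006,  0.1017]))
```

Emit:
drive_tool([
  {"dx": -0.005,"dy": -0.05,"dz": 0,"rx": 0,"ry": 0,"rz": 0.02},
  {"dx": -0.015,"dy": -0.12,"dz": 0,"rx": 0,"ry": 0,"rz": 0.04},
  {"dx": -0.025,"dy": -0.2,"dz": 0,"rx": 0,"ry": 0,"rz": 0.06},
  {"dx": -0.035,"dy": -0.28,"dz": 0,"rx": 0,"ry": 0,"rz": 0.08},
  {"dx": -0.045,"dy": -0.36,"dz": 0,"rx": 0,"ry": 0,"rz": 0.102},
  {"dx": -0.055,"dy": -0.44,"dz": 0,"rx": 0,"ry": 0,"rz": 0.102},
  {"dx": -0.064,"dy": -0.5,"dz": 0,"rx": 0,"ry": 0,"rz": 0.102},
  {"dx": -0.064,"dy": -0.52,"dz": 0,"rx": 0,"ry": 0,"rz": 0.102},
  {"dx": -0.064,"dy": -0.522,"dz": 0.002,"rx": 0,"ry": 0,"rz": 0.102},
  {"dx": -0.064,"dy": -0.522,"dz": 0.002,"rx": 0,"ry": 0,"rz": 0.102},
])

```text
t: 35.9
position: [0.4938, -0.0052, 0.1905]
ee_rot: [-0.001, 0.001, 1.0, 0.0]
wrist_force: [0.3, 0.8, -1.7]
width: 0.579
```

Emit:
drive_tool([
  {"dx": 0,"dy": 0,"dz": 0.03,"rx": 0,"ry": 0,"rz": 0},
  {"dx": 0,"dy": 0,"dz": 0.06,"rx": 0,"ry": 0,"rz": 0},
  {"dx": 0,"dy": 0,"dz": 0.09,"rx": 0,"ry": 0,"rz": 0},
  {"dx": 0,"dy": 0,"dz": 0.11,"rx": 0,"ry": 0,"rz": 0},
  {"dx": 0,"dy": 0,"dz": 0.116,"rx": 0,"ry": 0,"rz": 0},
  {"dx": 0,"dy": 0,"dz": 0.116,"rx": 0,"ry": 0,"rz": 0},
  {"dx": 0,"dy": 0,"dz": 0.116,"rx": 0,"ry": 0,"rz": 0},
  {"dx": 0,"dy": 0,"dz": 0.116,"rx": 0,"ry": 0,"rz": 0},
  {"dx": 0,"dy": 0,"dz": 0.116,"rx": 0,"ry": 0,"rz": 0},
  {"dx": 0,"dy": 0,"dz": 0.116,"rx": 0,"ry": 0,"rz": 0},
])

```text
t: 36.9
position: [0.4946, -0.0057, 0.1335]
ee_rot: [0.0, 0.001, 1.0, 0.0]
wrist_force: [-0.2, -0.8, -1.2]
width: 0.582
```

```bash
python3 - <<'E'
from h import *
np.set_printoptions(precision=4,suppress=True)
im=grab('wrist','w12.png');cw=fcam('w12.png');p=ctrl.get_obs()['position'];print(p,ctrl.get_obs()['ee_rot'].round(4))
z=p[2]-.0435+.062
print(im[230:300:2,318].tolist())
print(im[286,215:425:6].tolist())
for r in(274,278,282): print(r,plane(cw,318,r,z)[0]+.028)
print(mv([.494,-.006,.0755],down(np.pi)))
E
```

```text
[ 0.4946 -0.0057  0.1335] [-0.      0.0006  1.      0.0003]
[[136, 136, 136], [132, 136, 132], [132, 135, 134], [134, 137, 135], [130, 132, 131], [135, 137, 136], [134, 137, 136], [131, 134, 133], [133, 135, 134], [134, 135, 134], [133, 135, 135], [133, 136, 134], [134, 135, 136], [131, 132, 132], [133, 137, 136], [131, 134, 132], [131, 133, 131], [134, 135, 134], [131, 133, 133], [135, 135, 135], [149, 151, 151], [254, 254, 254], [254, 254, 254], [254, 254, 254], [254, 254, 254], [254, 254, 254], [254, 254, 254], [244, 245, 246], [229, 231, 230], [229, 230, 230], [229, 230, 230], [230, 232, 231], [229, 231, 231], [229, 231, 231], [230, 231, 231]]
[[156, 70, 11], [47, 47, 30], [41, 44, 26], [40, 42, 25], [254, 254, 254], [254, 254, 254], [135, 139, 138], [135, 140, 140], [137, 139, 140], [136, 140, 140], [229, 231, 231], [229, 231, 230], [230, 231, 231], [229, 230, 230], [230, 232, 231], [230, 231, 231], [228, 230, 230], [229, 231, 231], [229, 231, 230], [229, 231, 230], [229, 231, 230], [230, 231, 231], [230, 232, 231], [229, 232, 230], [229, 232, 231], [95, 97, 98], [92, 95, 95], [213, 217, 214], [212, 216, 215], [250, 251, 251], [254, 254, 254], [254, 254, 254], [40, 43, 27], [39, 43, 24], [36, 39, 22]]
274 0.4931874241125756
278 0.4944222882572026
282 0.4956648754451051
(array([ 0.0011, -0.0006,  0.1159]), array([ 0.0002, -0.    , -0.0004]))
```

Emit:
drive_tool([
  {"dx": -0.004,"dy": 0,"dz": 0.015,"rx": 0,"ry": 0,"rz": 0},
  {"dx": -0.004,"dy": 0,"dz": 0.03,"rx": 0,"ry": 0,"rz": 0},
  {"dx": -0.004,"dy": 0,"dz": 0.045,"rx": 0,"ry": 0,"rz": 0},
  {"dx": -0.004,"dy": 0,"dz": 0.06,"rx": 0,"ry": 0,"rz": 0},
  {"dx": -0.004,"dy": 0,"dz": 0.075,"rx": 0,"ry": 0,"rz": 0},
  {"dx": -0.004,"dy": 0,"dz": 0.09,"rx": 0,"ry": 0,"rz": 0},
  {"dx": -0.004,"dy": 0,"dz": 0.1,"rx": 0,"ry": 0,"rz": 0},
  {"dx": -0.004,"dy": 0,"dz": 0.108,"rx": 0,"ry": 0,"rz": 0},
  {"dx": -0.004,"dy": 0,"dz": 0.114,"rx": 0,"ry": 0,"rz": 0},
  {"dx": -0.004,"dy": 0,"dz": 0.114,"rx": 0,"ry": 0,"rz": 0},
])

```text
t: 37.95
position: [0.4965, -0.0057, 0.0762]
ee_rot: [-0.0, 0.001, 1.0, 0.0]
wrist_force: [-0.3, 0.3, -0.5]
width: 0.58
```

Emit:
drive_tool([
  {"dx": 0,"dy": 0,"dz": 0,"rx": 0,"ry": 0,"rz": 0},
  {"dx": 0,"dy": 0,"dz": 0,"rx": 0,"ry": 0,"rz": 0},
  {"dx": 0,"dy": 0,"dz": 0,"rx": 0,"ry": 0,"rz": 0},
  {"dx": 0,"dy": 0,"dz": 0,"rx": 0,"ry": 0,"rz": 0},
  {"dx": 0,"dy": 0,"dz": 0,"rx": 0,"ry": 0,"rz": 0},
  {"dx": 0,"dy": 0,"dz": 0,"rx": 0,"ry": 0,"rz": 0},
  {"dx": 0,"dy": 0,"dz": -0.05,"rx": 0,"ry": 0,"rz": 0},
  {"dx": 0,"dy": 0,"dz": -0.13,"rx": 0,"ry": 0,"rz": 0},
  {"dx": 0,"dy": 0,"dz": -0.21,"rx": 0,"ry": 0,"rz": 0},
  {"dx": 0,"dy": 0,"dz": -0.3,"rx": 0,"ry": 0,"rz": 0},
], jaw=0)

```text
t: 38.95
position: [0.4958, -0.0059, 0.2274]
ee_rot: [-0.001, 0.001, 1.0, 0.0]
wrist_force: [1.4, 1.1, -0.3]
width: 1.001
```

```bash
python3 - <<'E'
from h import *
grab('wrist','w13.png')
print(mv([.4407,.2899,.3581],down(np.pi)))
E
```

```text
(array([ 0.1163,  0.5923, -0.2457]), array([ 0.0009,  0.0025, -0.0007]))
```

Emit:
drive_tool([
  {"dx": 0.116,"dy": 0.15,"dz": -0.15,"rx": 0,"ry": 0.002,"rz": 0},
  {"dx": 0.116,"dy": 0.592,"dz": -0.246,"rx": 0,"ry": 0.002,"rz": 0},
  {"dx": 0.116,"dy": 0.592,"dz": -0.246,"rx": 0,"ry": 0.002,"rz": 0},
  {"dx": 0.116,"dy": 0.592,"dz": -0.246,"rx": 0,"ry": 0.002,"rz": 0},
  {"dx": 0.116,"dy": 0.592,"dz": -0.246,"rx": 0,"ry": 0.002,"rz": 0},
  {"dx": 0.116,"dy": 0.592,"dz": -0.246,"rx": 0,"ry": 0.002,"rz": 0},
  {"dx": 0.116,"dy": 0.592,"dz": -0.246,"rx": 0,"ry": 0.002,"rz": 0},
  {"dx": 0.116,"dy": 0.592,"dz": -0.246,"rx": 0,"ry": 0.002,"rz": 0},
  {"dx": 0.116,"dy": 0.592,"dz": -0.246,"rx": 0,"ry": 0.002,"rz": 0},
  {"dx": 0.116,"dy": 0.592,"dz": -0.246,"rx": 0,"ry": 0.002,"rz": 0},
])

```text
t: 40.0
position: [0.4393, 0.2888, 0.349]
ee_rot: [-0.004, 0.001, 1.0, -0.0]
wrist_force: [-0.1, -0.9, -0.0]
width: 1.0
```

```bash
python3 cmp.py w14.png; python3 - <<'E'
from h import *
print(mv([.366,.363,.042],down(np.pi+.18)))
c=fcam('w14.png');c8=fcam('w8.png');P=plane(c8,388.1,134,.055);print(P,proj(c,P))
E
```

```text
[0.4392872  0.28867317 0.3491105 ]
{'white': (((265.7500305175781, 150.74998474121094), (73.99728393554688, 51.54512405395508), 71.56504821777344), 3374.5), 'blue': (((388.0810852050781, 133.98648071289062), (73.32194519042969, 53.758460998535156), 80.53767395019531), 3321.0)}
{'white': (((379.0, 178.0), (0.0, 0.0), 0.0), 0.0), 'blue': (((389.90911865234375, 137.58456420898438), (75.2650375366211, 54.767425537109375), 80.7538833618164), 3554.5)}
23.248949545078577
(array([0.1428, 0.1481, 0.6152]), array([ 0.0002, -0.0022, -0.0584]))
[0.37302211 0.36479375 0.055     ] [390.20263723 137.34951248]
```

Emit:
drive_tool([
  {"dx": 0.143,"dy": 0.148,"dz": 0.05,"rx": 0,"ry": -0.002,"rz": -0.03},
  {"dx": 0.143,"dy": 0.148,"dz": 0.12,"rx": 0,"ry": -0.002,"rz": -0.058},
  {"dx": 0.143,"dy": 0.148,"dz": 0.2,"rx": 0,"ry": -0.002,"rz": -0.058},
  {"dx": 0.143,"dy": 0.148,"dz": 0.28,"rx": 0,"ry": -0.002,"rz": -0.058},
  {"dx": 0.143,"dy": 0.148,"dz": 0.36,"rx": 0,"ry": -0.002,"rz": -0.058},
  {"dx": 0.143,"dy": 0.148,"dz": 0.43,"rx": 0,"ry": -0.002,"rz": -0.058},
  {"dx": 0.143,"dy": 0.148,"dz": 0.49,"rx": 0,"ry": -0.002,"rz": -0.058},
  {"dx": 0.143,"dy": 0.148,"dz": 0.55,"rx": 0,"ry": -0.002,"rz": -0.058},
  {"dx": 0.143,"dy": 0.148,"dz": 0.6,"rx": 0,"ry": -0.002,"rz": -0.058},
  {"dx": 0.143,"dy": 0.148,"dz": 0.615,"rx": 0,"ry": -0.002,"rz": -0.058},
])

```text
t: 41.05
position: [0.3648, 0.362, 0.0401]
ee_rot: [-0.001, -0.09, 0.996, -0.001]
wrist_force: [-1.0, -0.9, -0.4]
width: 0.998
```

Emit:
drive_tool([
  {"dx": 0,"dy": 0,"dz": 0,"rx": 0,"ry": 0,"rz": 0},
  {"dx": 0,"dy": 0,"dz": 0,"rx": 0,"ry": 0,"rz": 0},
  {"dx": 0,"dy": 0,"dz": 0,"rx": 0,"ry": 0,"rz": 0},
  {"dx": 0,"dy": 0,"dz": 0,"rx": 0,"ry": 0,"rz": 0},
  {"dx": 0,"dy": 0,"dz": 0,"rx": 0,"ry": 0,"rz": 0},
  {"dx": 0,"dy": 0,"dz": 0,"rx": 0,"ry": 0,"rz": 0},
  {"dx": 0,"dy": 0,"dz": 0,"rx": 0,"ry": 0,"rz": 0},
  {"dx": 0,"dy": 0,"dz": 0,"rx": 0,"ry": 0,"rz": 0},
  {"dx": 0,"dy": 0,"dz": 0,"rx": 0,"ry": 0,"rz": 0},
  {"dx": 0,"dy": 0,"dz": 0,"rx": 0,"ry": 0,"rz": 0},
], jaw=1)

```text
t: 42.05
position: [0.3663, 0.3654, 0.0441]
ee_rot: [0.001, -0.09, 0.996, 0.002]
wrist_force: [0.7, -1.1, 8.4]
width: 0.575
```

Emit:
drive_tool([
  {"dx": 0,"dy": 0,"dz": -0.02,"rx": 0,"ry": 0,"rz": 0},
  {"dx": 0,"dy": 0,"dz": -0.06,"rx": 0,"ry": 0,"rz": 0},
  {"dx": 0,"dy": 0,"dz": -0.12,"rx": 0,"ry": 0,"rz": 0},
  {"dx": 0,"dy": 0,"dz": -0.18,"rx": 0,"ry": 0,"rz": 0},
  {"dx": 0,"dy": 0,"dz": -0.24,"rx": 0,"ry": 0,"rz": 0},
  {"dx": 0,"dy": 0,"dz": -0.28,"rx": 0,"ry": 0,"rz": 0},
  {"dx": 0,"dy": 0,"dz": -0.3,"rx": 0,"ry": 0,"rz": 0},
  {"dx": 0,"dy": 0,"dz": -0.3,"rx": 0,"ry": 0,"rz": 0},
  {"dx": 0,"dy": 0,"dz": -0.3,"rx": 0,"ry": 0,"rz": 0},
  {"dx": 0,"dy": 0,"dz": -0.3,"rx": 0,"ry": 0,"rz": 0},
])

```text
t: 43.05
position: [0.3649, 0.3638, 0.1911]
ee_rot: [-0.001, -0.09, 0.996, -0.0]
wrist_force: [-0.2, 0.3, -0.6]
width: 0.576
```

```bash
python3 - <<'E'
from h import *
o=ctrl.get_obs();print(o['position'],o['width'])
print(mv([.495,.083,.19],down(np.pi)))
E
```

```text
[0.36494148 0.36375848 0.19114579] 0.5760360764385031
(array([-0.1547, -0.5992,  0.0022]), array([-0.0002, -0.0006,  0.0576]))
```

Emit:
drive_tool([
  {"dx": -0.015,"dy": -0.05,"dz": 0,"rx": 0,"ry": 0,"rz": 0.02},
  {"dx": -0.035,"dy": -0.13,"dz": 0,"rx": 0,"ry": 0,"rz": 0.04},
  {"dx": -0.06,"dy": -0.22,"dz": 0,"rx": 0,"ry": 0,"rz": 0.058},
  {"dx": -0.085,"dy": -0.31,"dz": 0,"rx": 0,"ry": 0,"rz": 0.058},
  {"dx": -0.105,"dy": -0.4,"dz": 0,"rx": 0,"ry": 0,"rz": 0.058},
  {"dx": -0.125,"dy": -0.48,"dz": 0,"rx": 0,"ry": 0,"rz": 0.058},
  {"dx": -0.145,"dy": -0.55,"dz": 0,"rx": 0,"ry": 0,"rz": 0.058},
  {"dx": -0.155,"dy": -0.59,"dz": 0,"rx": 0,"ry": 0,"rz": 0.058},
  {"dx": -0.155,"dy": -0.599,"dz": 0.002,"rx": 0,"ry": 0,"rz": 0.058},
  {"dx": -0.155,"dy": -0.599,"dz": 0.002,"rx": 0,"ry": 0,"rz": 0.058},
])

```text
t: 44.05
position: [0.4951, 0.0827, 0.1903]
ee_rot: [-0.001, 0.002, 1.0, 0.0]
wrist_force: [-0.5, 0.0, -0.9]
width: 0.577
```

Emit:
drive_tool([
  {"dx": 0,"dy": 0,"dz": 0.03,"rx": 0,"ry": 0,"rz": 0},
  {"dx": 0,"dy": 0,"dz": 0.06,"rx": 0,"ry": 0,"rz": 0},
  {"dx": 0,"dy": 0,"dz": 0.09,"rx": 0,"ry": 0,"rz": 0},
  {"dx": 0,"dy": 0,"dz": 0.11,"rx": 0,"ry": 0,"rz": 0},
  {"dx": 0,"dy": 0,"dz": 0.116,"rx": 0,"ry": 0,"rz": 0},
  {"dx": 0,"dy": 0,"dz": 0.116,"rx": 0,"ry": 0,"rz": 0},
  {"dx": 0,"dy": 0,"dz": 0.116,"rx": 0,"ry": 0,"rz": 0},
  {"dx": 0,"dy": 0,"dz": 0.116,"rx": 0,"ry": 0,"rz": 0},
  {"dx": 0,"dy": 0,"dz": 0.116,"rx": 0,"ry": 0,"rz": 0},
  {"dx": 0,"dy": 0,"dz": 0.116,"rx": 0,"ry": 0,"rz": 0},
])

```text
t: 45.05
position: [0.4958, 0.0838, 0.1334]
ee_rot: [0.0, 0.001, 1.0, 0.001]
wrist_force: [-1.6, 0.6, -0.8]
width: 0.575
```

```bash
python3 - <<'E'
from h import *
np.set_printoptions(precision=4,suppress=True)
im=grab('wrist','w15.png');cw=fcam('w15.png');p=ctrl.get_obs()['position'];print(p,ctrl.get_obs()['ee_rot'].round(4))
z=p[2]-.0438+.062
for c in (270,318,365): 
    g=im[:,c].astype(int).sum(1); e=[(i,g[i+2]-g[i-2]) for i in range(255,300) if abs(g[i+2]-g[i-2])>60]; print(c,e)
for r in(266,270,274,278,282): print(r,plane(cw,318,r,z)[0]+.028)
E
```

```text
[0.4957 0.0838 0.1333] [-0.0001  0.0006  1.      0.0007]
270 [(266, np.int64(120)), (267, np.int64(225)), (268, np.int64(220)), (269, np.int64(204)), (270, np.int64(101)), (279, np.int64(-69)), (280, np.int64(-207)), (281, np.int64(-220)), (282, np.int64(-203)), (283, np.int64(-151))]
318 [(266, np.int64(120)), (267, np.int64(215)), (268, np.int64(218)), (269, np.int64(224)), (270, np.int64(106)), (280, np.int64(-70)), (281, np.int64(-77)), (282, np.int64(-73))]
365 [(266, np.int64(145)), (267, np.int64(227)), (268, np.int64(219)), (269, np.int64(197)), (270, np.int64(74)), (279, np.int64(-139)), (280, np.int64(-273)), (281, np.int64(-283)), (282, np.int64(-252)), (283, np.int64(-139))]
266 0.4920381177770281
270 0.49326157389926545
274 0.4944925568719075
278 0.4957311755237544
282 0.49697754058303734
```

Emit:
drive_tool([
  {"dx": -0.003,"dy": 0,"dz": 0.015,"rx": 0,"ry": 0,"rz": 0},
  {"dx": -0.003,"dy": 0,"dz": 0.03,"rx": 0,"ry": 0,"rz": 0},
  {"dx": -0.003,"dy": 0,"dz": 0.045,"rx": 0,"ry": 0,"rz": 0},
  {"dx": -0.003,"dy": 0,"dz": 0.06,"rx": 0,"ry": 0,"rz": 0},
  {"dx": -0.003,"dy": 0,"dz": 0.075,"rx": 0,"ry": 0,"rz": 0},
  {"dx": -0.003,"dy": 0,"dz": 0.09,"rx": 0,"ry": 0,"rz": 0},
  {"dx": -0.003,"dy": 0,"dz": 0.1,"rx": 0,"ry": 0,"rz": 0},
  {"dx": -0.003,"dy": 0,"dz": 0.108,"rx": 0,"ry": 0,"rz": 0},
  {"dx": -0.003,"dy": 0,"dz": 0.114,"rx": 0,"ry": 0,"rz": 0},
  {"dx": -0.003,"dy": 0,"dz": 0.114,"rx": 0,"ry": 0,"rz": 0},
])

```text
t: 46.1
position: [0.4972, 0.0838, 0.0761]
ee_rot: [-0.0, 0.001, 1.0, 0.001]
wrist_force: [0.6, -0.2, -0.9]
width: 0.578
```

Emit:
drive_tool([
  {"dx": 0,"dy": 0,"dz": 0,"rx": 0,"ry": 0,"rz": 0},
  {"dx": 0,"dy": 0,"dz": 0,"rx": 0,"ry": 0,"rz": 0},
  {"dx": 0,"dy": 0,"dz": 0,"rx": 0,"ry": 0,"rz": 0},
  {"dx": 0,"dy": 0,"dz": 0,"rx": 0,"ry": 0,"rz": 0},
  {"dx": 0,"dy": 0,"dz": 0,"rx": 0,"ry": 0,"rz": 0},
  {"dx": 0,"dy": 0,"dz": 0,"rx": 0,"ry": 0,"rz": 0},
  {"dx": 0,"dy": 0,"dz": -0.05,"rx": 0,"ry": 0,"rz": 0},
  {"dx": 0,"dy": 0,"dz": -0.13,"rx": 0,"ry": 0,"rz": 0},
  {"dx": 0,"dy": 0,"dz": -0.21,"rx": 0,"ry": 0,"rz": 0},
  {"dx": 0,"dy": 0,"dz": -0.3,"rx": 0,"ry": 0,"rz": 0},
], jaw=0)

```text
t: 47.1
position: [0.4965, 0.0834, 0.2272]
ee_rot: [-0.001, 0.001, 1.0, 0.0]
wrist_force: [0.6, 0.4, 0.1]
width: 1.003
```

Emit:
drive_tool([
  {"dx": 0,"dy": -0.02,"dz": -0.06,"rx": 0,"ry": 0,"rz": 0},
  {"dx": 0,"dy": -0.05,"dz": -0.13,"rx": 0,"ry": 0,"rz": 0},
  {"dx": 0,"dy": -0.08,"dz": -0.2,"rx": 0,"ry": 0,"rz": 0},
  {"dx": 0,"dy": -0.12,"dz": -0.27,"rx": 0,"ry": 0,"rz": 0},
  {"dx": 0,"dy": -0.15,"dz": -0.34,"rx": 0,"ry": 0,"rz": 0},
  {"dx": 0,"dy": -0.18,"dz": -0.4,"rx": 0,"ry": 0,"rz": 0},
  {"dx": 0,"dy": -0.18,"dz": -0.42,"rx": 0,"ry": 0,"rz": 0},
  {"dx": 0,"dy": -0.18,"dz": -0.42,"rx": 0,"ry": 0,"rz": 0},
  {"dx": 0,"dy": -0.18,"dz": -0.42,"rx": 0,"ry": 0,"rz": 0},
  {"dx": 0,"dy": -0.18,"dz": -0.42,"rx": 0,"ry": 0,"rz": 0},
])

```text
t: 48.1
position: [0.4967, -0.0057, 0.4344]
ee_rot: [-0.001, -0.0, 1.0, 0.0]
wrist_force: [1.1, -0.4, -0.5]
width: 0.998
```

```bash
python3 - <<'E'
from h import *
grab('wrist','w16.png');grab('side','d16.png');grab('scene','s16.png')
im=np.zeros((600,800,3),np.uint8)
im[:300,:400]=cv2.resize(cv2.imread('pics/w16.png'),(400,300))
im[:300,400:]=cv2.resize(cv2.imread('pics/w16.png')[90:390,130:530],(400,300))
im[300:,:400]=cv2.resize(cv2.imread('pics/d16.png')[190:400,240:520],(400,300))
im[300:,400:]=cv2.resize(cv2.imread('pics/s16.png')[130:385,170:510],(400,300))
cv2.imwrite('pics/c16.png',im)
E
```

```text
(no output)
```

View pics/c16.png

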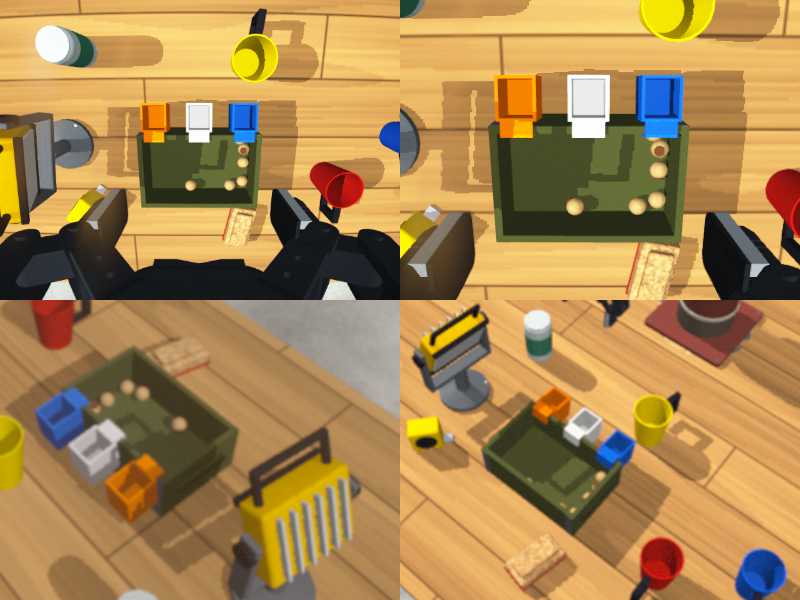

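Emit:
drive_tool([
  {"dx": -0.05,"dy": 0.02,"dz": 0,"rx": 0,"ry": 0,"rz": 0},
  {"dx": -0.12,"dy": 0.05,"dz": 0,"rx": 0,"ry": 0,"rz": 0},
  {"dx": -0.2,"dy": 0.08,"dz": 0,"rx": 0,"ry": 0,"rz": 0},
  {"dx": -0.26,"dy": 0.1,"dz": 0,"rx": 0,"ry": 0,"rz": 0},
  {"dx": -0.3,"dy": 0.12,"dz": 0,"rx": 0,"ry": 0,"rz": 0},
  {"dx": -0.33,"dy": 0.12,"dz": 0,"rx": 0,"ry": 0,"rz": 0},
  {"dx": -0.33,"dy": 0.12,"dz": 0,"rx": 0,"ry": 0,"rz": 0},
  {"dx": -0.33,"dy": 0.12,"dz": 0,"rx": 0,"ry": 0,"rz": 0},
  {"dx": -0.33,"dy": 0.12,"dz": 0,"rx": 0,"ry": 0,"rz": 0},
  {"dx": -0.33,"dy": 0.12,"dz": 0,"rx": 0,"ry": 0,"rz": 0},
])

```text
t: 49.25
position: [0.6616, 0.0531, 0.4367]
ee_rot: [0.0, 0.001, 1.0, 0.001]
wrist_force: [-0.2, 0.3, 0.2]
width: 1.005
```

```bash
python3 - <<'E'
from h import *
np.set_printoptions(precision=3,suppress=True)
im=grab('wrist','w17.png');c=fcam('w17.png')
q=np.array([proj(c,P) for P in((.53,-.13,.09),(.53,.12,.09),(.68,.12,.09),(.68,-.13,.09))]);print(q)
x0,y0=np.maximum(q.min(0)-40,0).astype(int);x1,y1=(q.max(0)+25).astype(int)
print(x0,y0,x1,y1)
crop=cv2.cvtColor(im,cv2.COLOR_RGB2BGR)[y0:min(y1,480),x0:min(x1,640)]
# balls: tan vs olive inside the crate
h=cv2.cvtColor(im,cv2.COLOR_RGB2HSV)
poly=np.zeros(im.shape[:2],np.uint8);cv2.fillConvexPoly(poly,q.astype(int),255)
m=cv2.bitwise_and(cv2.inRange(h,(8,60,90),(22,190,255)),poly)
n,l,s,ce=cv2.connectedComponentsWithStats(m)
for i in range(1,n):
    if s[i,4]>15: print(ce[i].round(),s[i].tolist(),plane(c,*ce[i],.023)[:2])
grab('scene','s17.png');grab('side','d17.png')
k=min(400/crop.shape[1],300/crop.shape[0])*1.0
out=np.zeros((600,800,3),np.uint8)
r=cv2.resize(crop,None,fx=k,fy=k,interpolation=cv2.INTER_CUBIC);out[:r.shape[0],:r.shape[1]]=r
out[:300,400:]=cv2.resize(cv2.imread('pics/w17.png'),(400,300))
out[300:,:400]=cv2.resize(cv2.imread('pics/d17.png'),(400,300))
out[300:,400:]=cv2.resize(cv2.imread('pics/s17.png'),(400,300));cv2.imwrite('pics/c17.png',out)
E
```

```text
[[156.856  77.642]
 [375.888  75.997]
 [371.682 206.073]
 [169.287 206.777]]
116 35 400 231
[163. 138.] [156, 77, 15, 130, 268] [ 0.598 -0.156]
[200.  91.] [190, 90, 20, 5, 31] [ 0.538 -0.1  ]
[347. 109.] [334, 90, 27, 38, 562] [0.562 0.093]
[351. 142.] [341, 133, 19, 19, 229] [0.605 0.098]
[349. 177.] [340, 168, 19, 19, 235] [0.652 0.097]
[329. 184.] [319, 175, 19, 19, 221] [0.662 0.069]
[261. 184.] [251, 176, 20, 19, 253] [ 0.662 -0.025]
[181. 196.] [177, 187, 9, 17, 105] [ 0.677 -0.138]
```

View pics/c17.png

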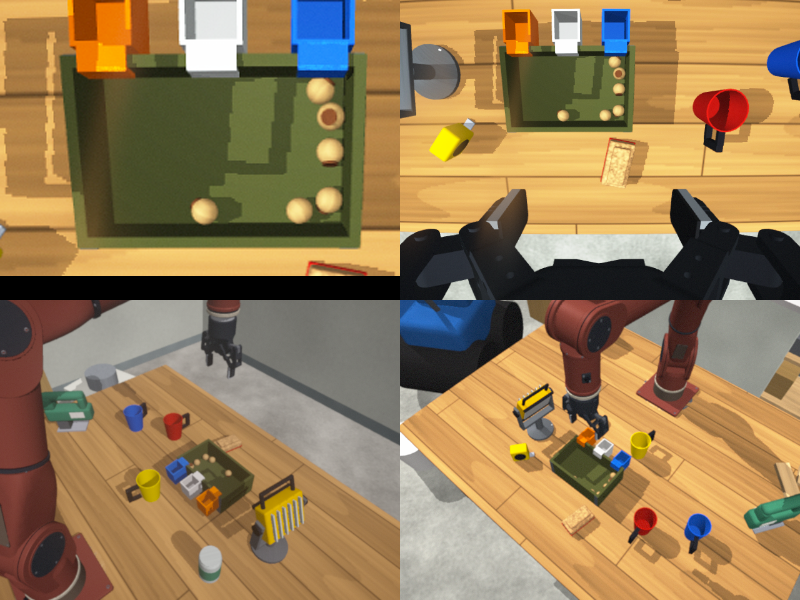

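The last look shows all six knobs in the crate, at crop (320,90), (330,117), (330,152), (329,200), (299,210) and (204,211). The three cups hang on the near wall, the tin stands upright and the bystanders are in place. I'm handing the job in.

```bash
python3 -c "
from bench import ctrl
print(ctrl.close_job())"
```

```text
the job is handed in; nothing more can be done
None
```

The whole job is done and handed in at about 49 s of the 208 s; no verdict was reported.

- **Lamp:** I aimed it at the crate's middle before pouring. From the arm's pose at the handle, it is at about -0.13 rad of yaw and 0.41 rad down, against wanted values of -0.124 and 0.418. A wrist picture taken then put the yaw between -0.14 and -0.11. I did not measure the lamp again at the end, but it looks unmoved in the last pictures.
- **Knobs and tin:** all six knobs are in the crate. Earlier pictures showed only five, because the blue cup's hook hid one; the last close look found it. A picture into the tin showed it empty. I stood it upright on the bench about 60 mm farther out than where it started, to leave room at the orange cup.
- **Cups:** orange, white and blue all hang by their hooks on the near side of the crate, on the outside. No cup was found knocked aside when I checked before grasping the white and blue ones.
- **Other things:** the drink can, tape measure, sanding block and look-alike tins were not touched and look unmoved by eye. The highest wrist force seen at the end of a move was about 9 N.

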